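# Swap the finished milk vial in the pass-through rack

### The job

Lay the fresh green-capped vial in the inlet channel of the rack lane that holds the blue-capped vial, and push it in until its tail is flush with the inlet face of the block, so that the blue-capped vial is driven out on the outlet side. Then take the blue-capped vial from the outlet channel and lay it down, without dropping it, in the blue ribbed tray. Leave the two white-capped vials in their bores and the two milk bottles where they stand.

Things in the scene. Friction and masses are not known exactly. Their poses are not given: they have to be found in the camera images.
- rack: fixed pass-through vial rack, 150 (x) x 330 (y) x 56 mm high; origin: centre of its underside. Three lanes run along its y axis at rack x = -46, 0, +46 mm, floor at z = 20 mm. In the middle (y -40 to +40 mm) an aluminium block with three through bores 30 mm wide and high, each with a 20 mm slot above that shows the vial. Open inlet channels at +y, outlet channels at -y.
- rack_inlet (a point): mouth of the middle bore at the inlet face of the block (rack y = 40 mm, z = 34 mm, a vial's axis height). Inlet channels reach from here to rack y = 165 mm; they are open above, with side curbs 5 mm high, 4 mm thick, 23.4 mm apart, between which a vial lies centred. A vial flush with this face has its centre at rack y = -5 mm.
- rack_outlet (a point): mouth of the middle bore at the outlet face (rack y = -40 mm, z = 34 mm). Outlet channels are like the inlet ones and reach to a 5 mm high stop at rack y = -160 mm. A vial flush at the inlet sticks out 10 mm here.
- fresh: a capped sample vial lying down, a plain cylinder 28 mm in diameter and 90 mm long with ivory body, white label band and a green screw cap (24 mm of its length, same diameter); 60 g. Origin: centre of the cylinder, on its axis. Its y axis runs along the vial, the cap at -y; starts in the cradle.
- finished: a capped sample vial lying down, a plain cylinder 28 mm in diameter and 90 mm long with ivory body, white label band and a blue screw cap (24 mm of its length, same diameter); 60 g. Origin: centre of the cylinder, on its axis. Its y axis runs along the vial, the cap at -y; starts in one of the three bores (any), flush with the inlet face, its cap sticking out 10 mm at the outlet side.
- neighbour1: a capped sample vial lying down, a plain cylinder 28 mm in diameter and 90 mm long with ivory body, white label band and a white screw cap (24 mm of its length, same diameter); 60 g. Origin: centre of the cylinder, on its axis. Its y axis runs along the vial, the cap at -y; in another bore, to be left alone.
- neighbour2: a capped sample vial lying down, a plain cylinder 28 mm in diameter and 90 mm long with ivory body, white label band and a white screw cap (24 mm of its length, same diameter); 60 g. Origin: centre of the cylinder, on its axis. Its y axis runs along the vial, the cap at -y; in the remaining bore, to be left alone.
- cradle: fixed grey cradle for one vial, 50 (x) x 100 (y) x 20 mm high, origin at the centre of its underside. Its flat floor is at z = 15 mm; four lugs 5 mm high (at y = +-28 to 44 mm) keep the vial from rolling, the middle 56 mm are free of lugs. The vial lies along its y axis.
- tray: fixed open blue cooling tray, 130 (x) x 140 (y) x 24 mm high, walls 4 mm, origin at the centre of its underside. Floor about 5 mm up, four ribs along its y axis (x = -39, -13, 13, 39 mm) up to z = 10 mm; between them a vial lies along y without rolling, its axis at about z = 19 mm.
- bottle1: standing ivory milk bottle with white cap, 58 mm in diameter, 114 mm high, origin at the centre of its underside, left (+y) and far; to be left alone.
- bottle2: the same kind of bottle, right (-y) and far; to be left alone.
Not all that is in view belongs to the job. Leave any pink look-alike of the fresh alone.

How it is judged:
By the outcome, as a careful person would: the job done as asked, in the order asked, and still so for the second after the job is handed in, with the robot touching nothing.
It also fails if it takes over 64 s, if anything falls off the work surface, if the arm or the gripper's body presses on something with over 40 N, if the wrist force passes 120 N, or if a joint passes its speed limit or range.

### The arm

A 6-joint arm with a two-finger parallel gripper is mounted at the origin on the work surface. World frame = base frame: x ahead of the robot, y to its left, z up, the work surface at z = 0. Lengths are in mm, angles in rad, forces in N, time in s.
With the tool pointing down it reaches from about 275 to 750 mm from the base axis. Payload 10.2 kg.
Tool frame: the origin (TCP) lies midway between the tips of the shut fingers; the grasp point (between the pads) lies grasp_offset behind it (grasp_offset is the distance from the TCP to the grasp point, in mm); x points along the fingers, z is the direction in which the jaws open and shut, and the axes are right-handed (so a half turn about x gives the same grasp; the last joint's range is limited). The gripper opens to 85 mm and grips with 20 to 120 N. Pads are 22 mm wide; open, the fingers measure 114 mm over their backs; the gripper's body (76 mm by 85 mm) begins 54 mm behind the grasp point. The pads swing forward as they close: fully open they stand 13 mm farther back than shut.
Start: joints at [-1.546, 0.313, 1.498, -0, 1.331, -0.223], TCP at [128.754, -508.973, 231.294] pointing down, gripper open.
Joint ranges: [-2.94, 2.94], [-0.97, 2.17], [0.19, 2.56], [-1.23, 4.37], [0.02, 3.11], [-2.88, 2.88]. Speed limits (rad/s): [2.39, 2.39, 3.01, 3.14, 3.14, 3.14].

### API

Orientations are given as a unit quaternion [w, x, y, z].
In Python, from rig import sense, capture, calibration, finish_job, grasp_offset gives the robot as it stands.
- The arm moves only by the shell command python3 -m jog 'ROWS' [FORCE]. ROWS is JSON, a list of rows, each an object with "linear": the shift along the tool's x, y, z scaled (see below), a list of three; "rotation": the turn, a rotation vector about the tool's x, y, z scaled (see below), a list of three; "grip": the finger opening in mm, from 0 to 85.4. A call has 1 to 20 rows; each row is the pose to reach, as a shift and turn from the pose measured when the call began, along the tool's axes at that moment; what a row does not reach only later rows make up. The controller multiplies each number of a shift by 0.3 m and each number of a turn by 0.5 rad. A row lasts 1/12 s, in which the tool goes at most 41.7 mm and 7.16 degrees, less where a joint would pass 70% of its speed; a pose out of reach is approached as far as the arm can. A call with a number of a shift or a turn outside -1 to 1 is refused whole. A call with a gripper value outside its range is refused whole. The fingers move at their own pace and stop on an object; FORCE is the grip in N (left out, the last holds). Time passes only in rows, so rows that repeat a pose let the fingers close. It gives the time, the measured TCP pose, the force and the opening at its end, in the units of the state.
- sense(): the state, without advancing time (a new reading comes with each control period).
- capture(name): name is "side" or "top" or "wrist"; returns (picture, depth): 400x640x3 uint8, red, green, blue; 400x640 float32, mm along the optical axis (not along the pixel's ray), 0 where there is no reading.
- calibration(name): a dict with "intrinsics" (3x3 intrinsics, pixels), "world_from_camera" (4x4, takes a point from camera to world coordinates). Camera axes: x right, y up, looking along -z (the intrinsics and any distortion apply to the point x, -y, -z); pixel columns grow to the right and rows downward; lengths in mm; the calibration is good to about 2 mm. A picture is of the moment at which its call begins: read the wrist's pose just before it. calibration takes no time and is no camera call; for the wrist camera it gives the pose at the moment of the call.
- finish_job(): hands the job in, once; it reports no verdict.
The state is a dict: "time_s": time; "joints": joint angles; "dq": joint speeds; "tau": joint torques, N m; "eef_pos": TCP position; "ee_rot": TCP orientation; "force": force on the tool from outside, world axes, zero at the start; "wrist_torque": the same for the moment, N m; "grip_width": opening from 0.0 (shut) to 1.0 (fully open).
Only numpy, scipy, OpenCV 4.12 (cv2) and the standard library are available. Lean on these libraries where they do the work, as an engineer would, in place of code of your own. Each camera call takes 0.05 s, during which the arm holds its last target.

## Working session

There is one attempt and no reset: what is moved stays moved. The work goes in short steps, Python scripts to look and compute and a shell command to move; the robot and the scene stay as the last step left them, time stands still between calls to the robot, and variables do not carry over. Pictures are saved under pics/ and viewed, and the job is handed in when it is done.

```bash
mkdir -p pics; ls; cat > h.py <<'E'
import numpy as np,cv2,json
from rig import sense,capture,calibration,grasp_offset
def snap(name,fn):
    c=calibration(name); p,d=capture(name)
    cv2.imwrite('pics/'+fn+'.png',p[:,:,::-1]); np.savez('pics/'+fn+'.npz',p=p,d=d,K=np.array(c['intrinsics']),T=np.array(c['world_from_camera']))
    return p,d,c
def load(fn):
    z=np.load('pics/'+fn+'.npz'); return z['p'],z['d'],z['K'],z['T']
def cloud(fn):
    p,d,K,T=load(fn)
    v,u=np.mgrid[:d.shape[0],:d.shape[1]]
    X=np.stack([(u-K[0,2])/K[0,0]*d,-(v-K[1,2])/K[1,1]*d,-d,np.ones_like(d)],-1)
    W=X@T.T
    W[d==0]=np.nan
    return p,W[...,:3]
E
python3 - <<'E'
from h import *
print({k:np.round(v,3) if not isinstance(v,str) else v for k,v in sense().items()})
print(grasp_offset if not callable(grasp_offset) else grasp_offset())
for n in ['side','top']:
    p,d,c=snap(n,n+'0'); print(n,c)
E
```

```text
pics
{'time_s': np.float64(0.0), 'joints': array([-1.546,  0.313,  1.498, -0.   ,  1.331, -0.223]), 'dq': array([-0.001, -0.002, -0.001,  0.001,  0.002, -0.002]), 'tau': array([-0.0000e+00, -4.1227e+01, -2.5974e+01, -0.0000e+00,  4.0000e-03,
        0.0000e+00]), 'eef_pos': array([ 128.745, -508.702,  230.729]), 'ee_rot': array([ 0.558,  0.435,  0.558, -0.434]), 'force': array([-0.68 , -0.531, -0.692]), 'wrist_torque': array([ 0.013, -0.047,  0.002]), 'grip_width': np.float64(1.002)}
18.700000000000003
side {'intrinsics': array([[365.03466925,   0.        , 316.00468993],
       [  0.        , 365.03466925, 198.87099783],
       [  0.        ,   0.        ,   1.        ]]), 'world_from_camera': array([[-9.20436468e-01,  2.97725770e-01, -2.53290494e-01,
         2.37121275e+02],
       [-3.90853065e-01, -6.91818297e-01,  6.07141932e-01,
         6.98205044e+02],
       [ 5.53080071e-03,  6.57834942e-01,  7.53141819e-01,
         9.02341212e+02],
       [ 0.00000000e+00,  0.00000000e+00,  0.00000000e+00,
         1.00000000e+00]])}
top {'intrinsics': array([[505.24745906,   0.        , 317.55456434],
       [  0.        , 505.24745906, 195.87619223],
       [  0.        ,   0.        ,   1.        ]]), 'world_from_camera': array([[ 2.08305657e-02,  9.98746043e-01, -4.55239377e-02,
         4.68080092e+02],
       [-9.99782330e-01,  2.07554448e-02, -2.12224995e-03,
        -2.84499725e+00],
       [-1.17471917e-03,  4.55582361e-02,  9.98960994e-01,
         1.31608911e+03],
       [ 0.00000000e+00,  0.00000000e+00,  0.00000000e+00,
         1.00000000e+00]])}
```

View pics/top0.png

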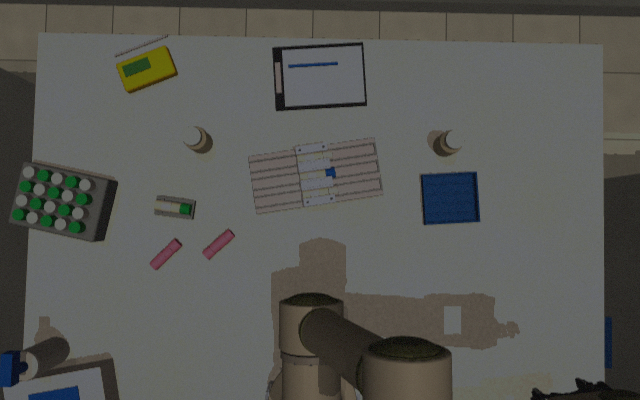

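View pics/side0.png

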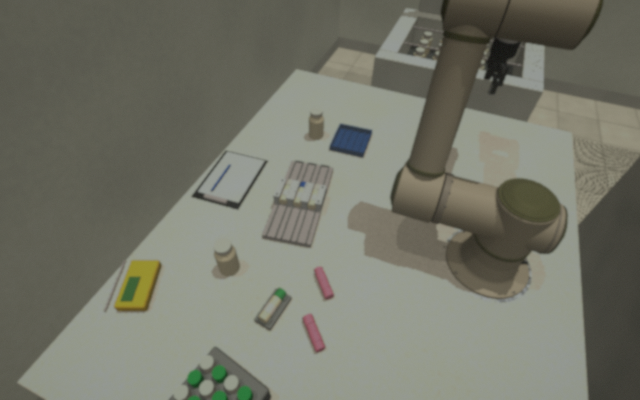

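The top view shows the rack around (315,175), blue cap at about (330,172), fresh vial at (175,207) in the cradle, and the tray at (450,198). Next I enlarge it and use the depth.

```bash
python3 - <<'E'
from h import *
p,W=cloud('top0')
def z(img,u0,v0,u1,v1,s): return cv2.resize(np.clip(img[v0:v1,u0:u1].astype(float)*2,0,255).astype(np.uint8)[:,:,::-1],None,fx=s,fy=s,interpolation=cv2.INTER_CUBIC)
cv2.imwrite('pics/z1.png',z(p,240,130,395,220,5))
cv2.imwrite('pics/z2.png',z(p,145,185,205,230,10))
for (u,v) in [(300,147),(330,172),(318,175),(270,200),(450,198),(195,138),(452,140),(173,207),(185,209),(190,245)]:
    print(u,v,W[v,u].round(1))
# rack boundary
Z=W[...,2]
for nm,(u0,v0,u1,v1),zmin,zmax in [('rack',(235,125,400,222),12,80),('cradle',(145,188,205,228),10,60),('tray',(410,160,490,235),14,40),('block',(285,135,345,215),48,70)]:
    m=np.zeros(Z.shape,bool); m[v0:v1,u0:u1]=1; m&=(Z>zmin)&(Z<zmax)
    P=W[m][:,:2].astype(np.float32)
    print(nm,m.sum(),cv2.minAreaRect(P),W[m].min(0),W[m].max(0))
E
```

```text
300 147 [646.9  46.3  58.4]
330 172 [586.9 -30.3  45.6]
318 175 [ 5.789e+02 -2.000e-01  4.360e+01]
270 200 [513.8 121.2  25.2]
450 198 [ 529.6 -344.7    2.2]
195 138 [655.2 295.6 115.6]
452 140 [ 662.9 -318.4  116.8]
173 207 [490.4 363.3  43.9]
185 209 [486.  332.3  46.3]
190 245 [393.6 328.1   1.4]
rack 7504 ((581.51025390625, 7.2707366943359375), (152.72918701171875, 330.379150390625), 9.748811721801758) [ 480.00271711 -166.30843438   12.00687164] [682.91495832 181.35674343  61.91949568]
cradle 749 ((485.8667297363281, 369.00482177734375), (100.29988098144531, 62.35634994506836), 83.27923583984375) [450.50754151 316.39394491  10.00857336] [521.43128066 420.29300014  49.22417067]
tray 431 ((530.340576171875, -341.79925537109375), (130.05567932128906, 142.3519744873047), 4.394657135009766) [ 460.77204089 -415.74608209   14.02595574] [ 599.75517279 -266.34032652   29.83258135]
block 1332 ((582.4396362304688, 2.4895896911621094), (152.72911071777344, 89.68844604492188), 9.886326789855957) [499.57774875 -48.66086003  48.00669165] [661.64662938  59.18387372  61.91949568]
```

View pics/z1.png

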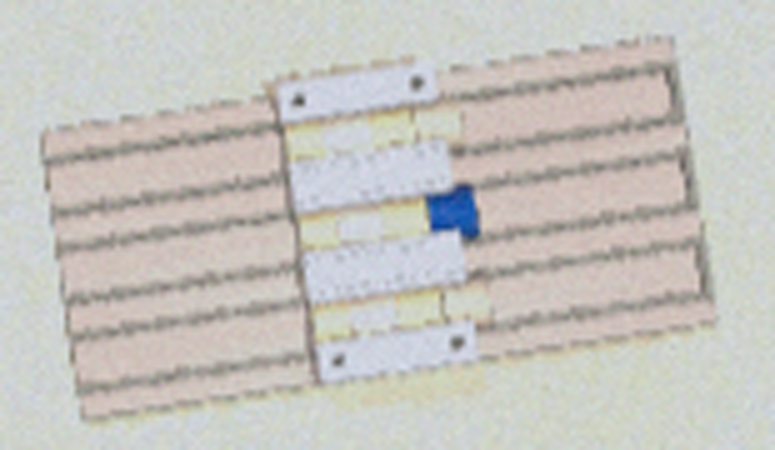

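View pics/z2.png

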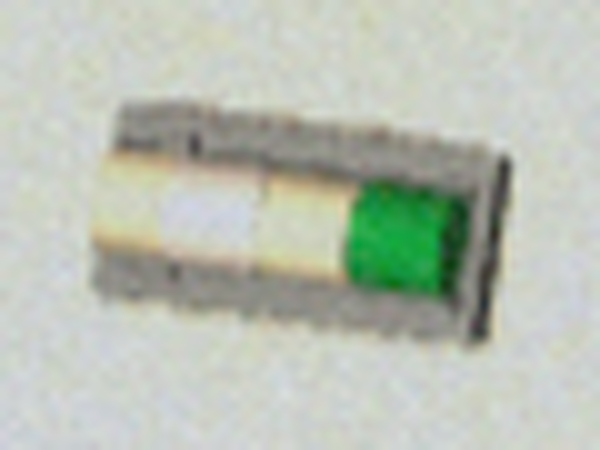

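Blue cap is in the middle lane. The rack is yawed about +9.8°, the cradle about -6.7°, and the tray about +4.4°. Next I refine the poses and write a helper that works out the moves.

```bash
cat >> h.py <<'E'
from scipy.spatial.transform import Rotation as R
def rot(s): w,x,y,z=s['ee_rot']; return R.from_quat([x,y,z,w])
def plan(tcp,yaw_deg):
    """tool x down, tool z (jaw) along world dir at yaw_deg (or +180)"""
    s=sense(); Rc=rot(s)
    best=None
    for f in (0,180):
        a=np.radians(yaw_deg+f); z=np.array([np.cos(a),np.sin(a),0]); x=np.array([0,0,-1.]); y=np.cross(z,x)
        Rt=R.from_matrix(np.stack([x,y,z],1)); rv=(Rc.inv()*Rt).as_rotvec()
        if best is None or np.linalg.norm(rv)<np.linalg.norm(best): best=rv
    d=Rc.inv().apply(np.array(tcp)-s['eef_pos'])
    print('t',round(float(s['time_s']),2),'pos',s['eef_pos'].round(1),'lin',(d/300).round(4).tolist(),'rot',(best/0.5).round(4).tolist(),'deg',np.degrees(np.linalg.norm(best)).round(1),'mm',np.linalg.norm(d).round(0))
def topt(c,yaw,p):
    a=np.radians(yaw); return np.array(c)+np.array([[np.cos(a),-np.sin(a)],[np.sin(a),np.cos(a)]])@np.array(p)
E
python3 - <<'E'
from h import *
s=sense(); print(rot(s).as_matrix().round(3)); print(calibration('wrist')['world_from_camera'].round(3))
p,W=cloud('top0'); hsv=cv2.cvtColor(p,cv2.COLOR_RGB2HSV)
Z=W[...,2]
# vial tail/body: z>30 in cradle region
m=np.zeros(Z.shape,bool); m[188:228,145:205]=1; m&=(Z>32)
print('fresh',W[m].mean(0),cv2.minAreaRect(W[m][:,:2].astype(np.float32)))
g=np.zeros(Z.shape,bool); g[188:228,145:205]=1; g&=(hsv[...,0]>50)&(hsv[...,0]<80)&(hsv[...,1]>150)&(Z>30); print('green',W[g].mean(0),g.sum())
b=np.zeros(Z.shape,bool); b[130:220,240:395]=1; b&=(hsv[...,0]>100)&(hsv[...,0]<130)&(hsv[...,1]>150); print('blue',W[b].mean(0),b.sum())
plan([480,-150,250],9.75)
plan([485,368,200],-6.7)
E
```

```text
[[-0.     0.969  0.245]
 [ 0.001  0.245 -0.969]
 [-1.     0.    -0.001]]
[[ 2.45000e-01  9.37000e-01  2.51000e-01  1.91614e+02]
 [-9.70000e-01  2.37000e-01  6.30000e-02 -4.93360e+02]
 [-0.00000e+00 -2.59000e-01  9.66000e-01  3.73183e+02]
 [ 0.00000e+00  0.00000e+00  0.00000e+00  1.00000e+00]]
fresh [492.17484181 367.96867764  39.94309713] ((491.8327941894531, 368.5250549316406), (91.9789810180664, 26.6798038482666), 81.80953979492188)
green [487.26950105 334.45213829  40.26606942] 89
blue [586.80497603 -31.16820096  45.25128873] 66
t 0.1 pos [ 128.8 -508.7  230.8] lin [-0.0627, 1.4284, -0.8722] rot [-2.9863, -0.0014, -0.0021] deg 85.6 mm 502.0
t 0.1 pos [ 128.8 -508.7  230.8] lin [0.106, 1.868, -2.5418] rot [-2.4121, -0.0016, -0.0018] deg 69.1 mm 947.0
```

```bash
P='{"linear":[-0.07,0.98,-0.49],"rotation":[-1,0,0],"grip":85}'; python3 -m jog '[{"linear":[-0.07,0.98,-0.49],"rotation":[-1,0,0],"grip":85},{"linear":[-0.07,0.98,-0.49],"rotation":[-1,0,0],"grip":85},{"linear":[-0.07,0.98,-0.49],"rotation":[-1,0,0],"grip":85},{"linear":[-0.07,0.98,-0.49],"rotation":[-1,0,0],"grip":85},{"linear":[-0.07,0.98,-0.49],"rotation":[-1,0,0],"grip":85},{"linear":[-0.07,0.98,-0.49],"rotation":[-1,0,0],"grip":85},{"linear":[-0.07,0.98,-0.49],"rotation":[-1,0,0],"grip":85},{"linear":[-0.07,0.98,-0.49],"rotation":[-1,0,0],"grip":85},{"linear":[-0.07,0.98,-0.49],"rotation":[-1,0,0],"grip":85}]'
python3 - <<'E'
from h import *
print(sense()['joints'].round(3), rot(sense()).as_matrix().round(3))
plan([500,-30,260],9.75)
E
```

```text
time_s: 0.85
eef_pos: [381.3, -290.1, 252.4]
ee_rot: [0.649, 0.282, 0.649, -0.28]
force: [0.8, 0.3, 0.7]
grip_width: 0.994
[-0.897  0.195  1.594  0.002  1.353 -0.08 ] [[ 0.001  0.729  0.684]
 [ 0.002  0.684 -0.729]
 [-1.     0.002 -0.   ]]
t 0.85 pos [ 381.3 -290.1  252.4] lin [-0.0233, 0.882, -0.3613] rot [-1.9745, 0.0015, -0.0047] deg 56.6 mm 286.0
```

```bash
python3 -m jog '[{"linear":[-0.02,0.88,-0.36],"rotation":[-1,0,0],"grip":85},{"linear":[-0.02,0.88,-0.36],"rotation":[-1,0,0],"grip":85},{"linear":[-0.02,0.88,-0.36],"rotation":[-1,0,0],"grip":85},{"linear":[-0.02,0.88,-0.36],"rotation":[-1,0,0],"grip":85},{"linear":[-0.02,0.88,-0.36],"rotation":[-1,0,0],"grip":85},{"linear":[-0.02,0.88,-0.36],"rotation":[-1,0,0],"grip":85},{"linear":[-0.02,0.88,-0.36],"rotation":[-1,0,0],"grip":85},{"linear":[-0.02,0.88,-0.36],"rotation":[-1,0,0],"grip":85},{"linear":[-0.02,0.88,-0.36],"rotation":[-1,0,0],"grip":85}]'
python3 - <<'E'
from h import *
snap('wrist','w1')
p,W=cloud('w1'); print(np.nanmin(W[...,:2],(0,1)),np.nanmax(W[...,:2],(0,1)))
plan([485,300,230],-6.7)
E
```

```text
time_s: 1.6
eef_pos: [500.0, -29.3, 258.6]
ee_rot: [0.698, 0.111, 0.698, -0.11]
force: [-0.4, -0.1, 0.2]
grip_width: 0.992
[ -16.74615038 -460.67195864] [859.80754133 238.10307665]
t 1.65 pos [499.7 -30.6 258.6] lin [0.0974, 1.0321, -0.3887] rot [-0.3978, 0.0001, -0.0038] deg 11.4 mm 332.0
```

View pics/w1.png

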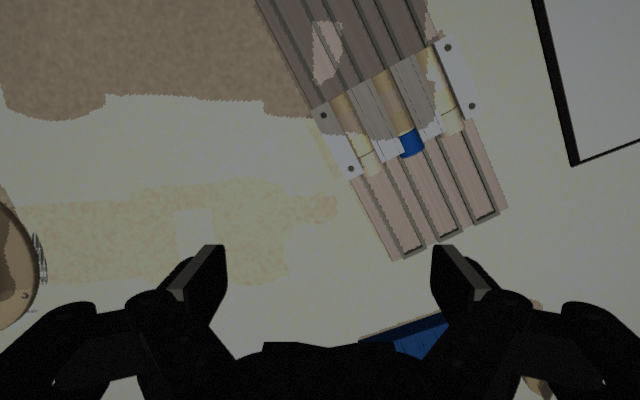

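The wrist view shows the blue cap at (412,142) in the middle lane with white-capped vials on both sides. I fit the rack pose from this cloud.

```bash
python3 - <<'E'
from h import *
def show(fn,box):
    p,W=cloud(fn); Z=W[...,2]; hsv=cv2.cvtColor(p,cv2.COLOR_RGB2HSV)
    m=(Z>51)&(Z<66); u0,v0,u1,v1=box; k=np.zeros_like(m); k[v0:v1,u0:u1]=1; m&=k
    m=cv2.erode(m.astype(np.uint8),np.ones((2,2),np.uint8))>0
    n,l,st,_=cv2.connectedComponentsWithStats(m.astype(np.uint8))
    P=W[m]; print(fn,'block z',P[:,2].mean(),cv2.minAreaRect(P[:,:2].astype(np.float32)),m.sum())
    b=k&(hsv[...,0]>100)&(hsv[...,0]<130)&(hsv[...,1]>150)&(hsv[...,2]>30); 
    print('blue',W[b].mean(0),cv2.minAreaRect(W[b&(Z>38)][:,:2].astype(np.float32)))
    f=k&(abs(W[...,0]-500)<300); 
    tab=(Z<8)&(abs(W[...,0]-580)<150)&(abs(W[...,1])<250); print('table z',np.median(Z[tab]))
show('w1',(240,0,520,270)); show('top0',(285,135,345,215))
p,W=cloud('w1'); Z=W[...,2]
m=np.zeros(Z.shape,bool); m[:275,240:520]=1; m&=(Z>14)&(Z<66); 
print(cv2.minAreaRect(W[m][:,:2].astype(np.float32)))
E
```

```text
w1 block z 56.386536679280866 ((581.7626953125, 2.817157745361328), (151.79246520996094, 78.96736907958984), 9.92344856262207) 7538
blue [nan nan nan] ((586.3785400390625, -33.47322082519531), (25.431856155395508, 22.574338912963867), 10.903319358825684)
table z -0.04578018068286838
top0 block z 55.770348174394144 ((580.1573486328125, 6.058475494384766), (149.65438842773438, 76.92230224609375), 10.111817359924316) 876
blue [586.80497603 -31.16820096  45.25128873] ((586.9395141601562, -31.0828914642334), (20.959556579589844, 22.54018783569336), 5.195432186126709)
table z -0.8124106518229155
((581.8538818359375, 1.142486572265625), (153.089599609375, 326.34088134765625), 9.83486557006836)
```

```bash
python3 -m jog '[{"linear":[0.1,0.99,-0.39],"rotation":[-0.4,0,0],"grip":85},{"linear":[0.1,0.99,-0.39],"rotation":[-0.4,0,0],"grip":85},{"linear":[0.1,0.99,-0.39],"rotation":[-0.4,0,0],"grip":85},{"linear":[0.1,0.99,-0.39],"rotation":[-0.4,0,0],"grip":85},{"linear":[0.1,0.99,-0.39],"rotation":[-0.4,0,0],"grip":85},{"linear":[0.1,0.99,-0.39],"rotation":[-0.4,0,0],"grip":85},{"linear":[0.1,0.99,-0.39],"rotation":[-0.4,0,0],"grip":85},{"linear":[0.1,0.99,-0.39],"rotation":[-0.4,0,0],"grip":85},{"linear":[0.1,0.99,-0.39],"rotation":[-0.4,0,0],"grip":85}]'
python3 - <<'E'
from h import *
snap('wrist','w2')
plan([490,368,100],-6.7)
E
```

```text
time_s: 2.4
eef_pos: [480.0, 290.7, 228.2]
ee_rot: [0.706, 0.041, 0.706, -0.039]
force: [0.4, 0.1, -0.4]
grip_width: 0.993
t 2.45 pos [480.6 288.5 228.5] lin [0.4285, 0.2664, 0.0012] rot [0.0047, -0.0016, -0.0024] deg 0.2 mm 151.0
```

View pics/w2.png

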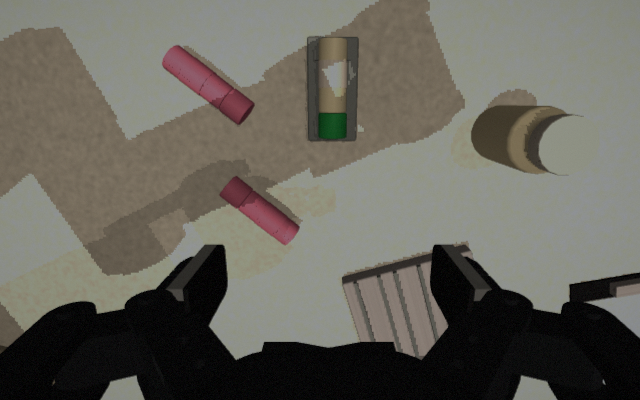

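The fresh vial is at (333,88) with its green cap toward the bottom of the image (-y). Pink look-alikes are off to the left at (208,85) and (260,210).

```bash
python3 - <<'E'
from h import *
p,W=cloud('w2'); Z=W[...,2]
k=np.zeros(Z.shape,bool); k[20:150,295:370]=1
m=k&(Z>31)&(Z<50); print('vial',W[m].mean(0),np.percentile(Z[m],98),cv2.minAreaRect(W[m][:,:2].astype(np.float32)))
m=k&(Z>10)&(Z<50); print('cradle',cv2.minAreaRect(W[m][:,:2].astype(np.float32)))
m=k&(Z>36)&(Z<50); P=W[m][:,:2]; c=P.mean(0); u,s,v=np.linalg.svd(P-c,full_matrices=False); print('axis',c,v[0],np.degrees(np.arctan2(v[0,1],v[0,0])))
E
```

```text
vial [491.66691173 366.89855055  39.77403418] 43.35983260652921 ((491.7071533203125, 365.3745422363281), (90.19033813476562, 27.321853637695312), 83.19290161132812)
cradle ((491.68182373046875, 365.4820556640625), (98.83451843261719, 50.03141784667969), 83.18592834472656)
axis [491.81459801 366.76083752] [-0.11449243 -0.99342412] -96.57434997725068
```

```bash
python3 - <<'E'
from h import *
plan([491.7,365.8,90],-6.8)
plan([491.7,365.8,22],-6.8)
E
```

```text
t 2.45 pos [480.6 288.5 228.5] lin [0.4618, 0.2598, 0.0077] rot [0.0082, -0.0016, -0.0024] deg 0.2 mm 159.0
t 2.45 pos [480.6 288.5 228.5] lin [0.6885, 0.2595, 0.0079] rot [0.0082, -0.0016, -0.0024] deg 0.2 mm 221.0
```

```bash
python3 -m jog '[{"linear":[0.462,0.26,0.008],"rotation":[0.008,0,0],"grip":85},{"linear":[0.462,0.26,0.008],"rotation":[0.008,0,0],"grip":85},{"linear":[0.462,0.26,0.008],"rotation":[0.008,0,0],"grip":85},{"linear":[0.462,0.26,0.008],"rotation":[0.008,0,0],"grip":85},{"linear":[0.462,0.26,0.008],"rotation":[0.008,0,0],"grip":85},{"linear":[0.462,0.26,0.008],"rotation":[0.008,0,0],"grip":70},{"linear":[0.56,0.26,0.008],"rotation":[0.008,0,0],"grip":60},{"linear":[0.65,0.26,0.008],"rotation":[0.008,0,0],"grip":60},{"linear":[0.688,0.26,0.008],"rotation":[0.008,0,0],"grip":60},{"linear":[0.688,0.26,0.008],"rotation":[0.008,0,0],"grip":60},{"linear":[0.688,0.26,0.008],"rotation":[0.008,0,0],"grip":60}]' 40
python3 - <<'E'
from h import *
print(sense()['force']); plan([491.7,365.8,22],-6.8)
snap('wrist','w3')
E
```

```text
time_s: 3.37
eef_pos: [493.0, 365.4, 24.0]
ee_rot: [0.706, 0.043, 0.705, -0.042]
force: [-0.1, 0.0, 0.7]
grip_width: 0.698
[-0.09696587  0.04807205  0.71238605]
t 3.37 pos [493.  365.4  24. ] lin [0.0068, 0.0009, -0.0045] rot [-0.002, 0.0021, -0.0045] deg 0.2 mm 2.0
```

View pics/w3.png

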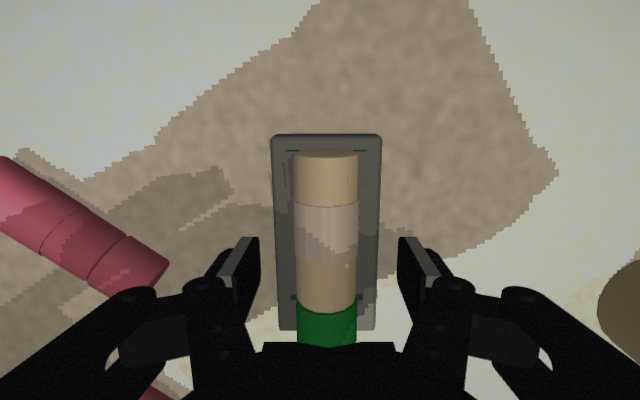

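The vial at u≈327 is centred between the pads (inner edges at 259 and 399), so I close.

```bash
python3 -m jog '[{"linear":[0.005,0,-0.003],"rotation":[0,0,0],"grip":30},{"linear":[0.005,0,-0.003],"rotation":[0,0,0],"grip":20},{"linear":[0.005,0,-0.003],"rotation":[0,0,0],"grip":20},{"linear":[0.005,0,-0.003],"rotation":[0,0,0],"grip":20},{"linear":[0.005,0,-0.003],"rotation":[0,0,0],"grip":20},{"linear":[0.005,0,-0.003],"rotation":[0,0,0],"grip":20},{"linear":[0.005,0,-0.003],"rotation":[0,0,0],"grip":20},{"linear":[0.005,0,-0.003],"rotation":[0,0,0],"grip":20},{"linear":[0.005,0,-0.003],"rotation":[0,0,0],"grip":20},{"linear":[0.005,0,-0.003],"rotation":[0,0,0],"grip":20}]' 40
python3 - <<'E'
from h import *
s=sense(); print(s['grip_width']*85.4, s['force'])
c=topt([581.8,2.8],9.9,[0,110]); print(c)
plan([491.7,365.8,130],-6.8)
plan([*c,130],9.9)
E
```

```text
time_s: 4.25
eef_pos: [493.0, 366.1, 24.6]
ee_rot: [0.707, 0.043, 0.704, -0.041]
force: [-0.2, -1.3, 6.7]
grip_width: 0.306
26.152421381155154 [-0.24169488 -1.28842376  6.71465904]
[562.88779897 111.16202588]
t 4.25 pos [493.  366.1  24.6] lin [-0.3515, -0.0002, -0.0027] rot [-0.0011, 0.008, -0.0077] deg 0.3 mm 105.0
t 4.25 pos [493.  366.1  24.6] lin [-0.3533, -0.8147, 0.3339] rot [-0.584, 0.0091, -0.0065] deg 16.7 mm 285.0
```

```bash
python3 - <<'E'
from h import *
p,d,c=snap('wrist','w4')
cv2.imwrite('pics/w4z.png',cv2.resize(np.clip(p[180:400,160:500].astype(float)*2.2,0,255).astype(np.uint8)[:,:,::-1],None,fx=2.3,fy=2.3))
E
```

```text
(no output)
```

View pics/w4z.png

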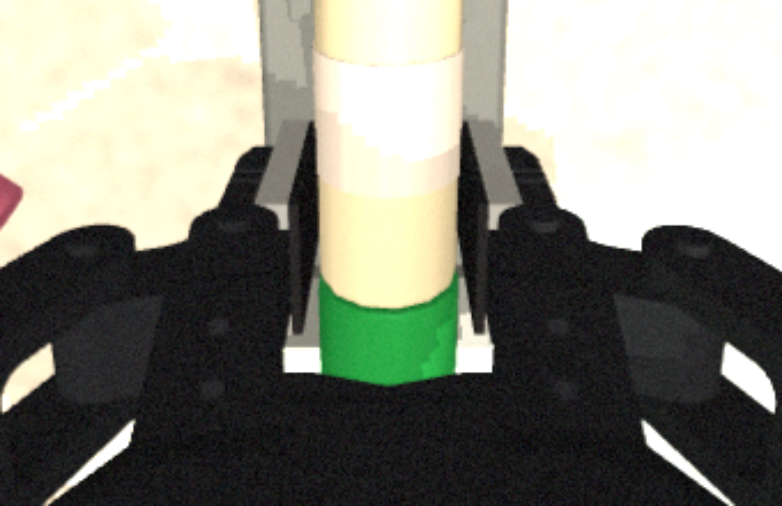

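```bash
python3 - <<'E'
from h import *
p,W=cloud('w4')
for u in (288,292,294): 
  for v in (232,235,240,250): print(u,v,W[v,u].round(1),p[v,u])
E
```

```text
288 232 [474.  373.2  14.5] [62 61 55]
288 235 [476.6 378.2  31.4] [61 58 54]
288 240 [477.4 378.6  38.1] [58 57 53]
288 250 [478.3 378.   46.6] [58 58 53]
292 232 [475.8 372.8  14. ] [63 62 56]
292 235 [478.6 378.8  33.4] [58 57 52]
292 240 [479.  378.2  37.6] [36 37 33]
292 250 [479.8 377.9  46.8] [12 12 11]
294 232 [476.9 373.   14.9] [57 55 52]
294 235 [479.4 378.4  32.8] [11  8 11]
294 240 [479.6 377.6  36.2] [5 6 5]
294 250 [480.4 377.4  45.9] [8 5 6]
```

Measured finger tips sit about 7 mm above the TCP at this opening, so the pads are above the vial's axis. I'll regrasp about 9 mm lower.

```bash
python3 -m jog '[{"linear":[0,0,0],"rotation":[0,0,0],"grip":45},{"linear":[0,0,-0.002],"rotation":[0,0,0],"grip":45},{"linear":[0.01,0,-0.003],"rotation":[0,0,0],"grip":45},{"linear":[0.03,0,-0.003],"rotation":[0,0,0],"grip":45},{"linear":[0.03,0,-0.003],"rotation":[0,0,0],"grip":45},{"linear":[0.03,0,-0.003],"rotation":[0,0,0],"grip":25},{"linear":[0.03,0,-0.003],"rotation":[0,0,0],"grip":20},{"linear":[0.03,0,-0.003],"rotation":[0,0,0],"grip":20},{"linear":[0.03,0,-0.003],"rotation":[0,0,0],"grip":20},{"linear":[0.03,0,-0.003],"rotation":[0,0,0],"grip":20},{"linear":[0.03,0,-0.003],"rotation":[0,0,0],"grip":20},{"linear":[0.03,0,-0.003],"rotation":[0,0,0],"grip":20}]' 40
python3 - <<'E'
from h import *
s=sense(); print(s['grip_width']*85.4, s['force'])
p,d,c=snap('wrist','w5')
p,W=cloud('w5')
for v in range(225,252,3): print(v,W[v,292].round(1),p[v,292], W[v,294].round(1))
E
```

```text
time_s: 5.3
eef_pos: [492.1, 366.2, 15.6]
ee_rot: [0.707, 0.043, 0.704, -0.041]
force: [-0.6, -0.4, 0.1]
grip_width: 0.317
27.029239858317794 [-0.56789918 -0.42943227  0.06254564]
225 [476.9 379.7  14.2] [67 66 60] [480.4 386.   32.4]
228 [476.8 378.5  14.9] [71 70 65] [480.3 385.   33.2]
231 [476.5 376.9  14.2] [67 65 60] [479.9 383.   31.1]
234 [477.5 378.4  22. ] [58 56 53] [479.9 382.3  32.4]
237 [477.7 378.   24.5] [52 51 47] [479.7 381.1  32.5]
240 [478.  378.2  28.2] [19 19 18] [478.9 378.2  28.5]
243 [478.2 377.7  30. ] [12  6  9] [479.1 378.1  31.3]
246 [478.5 377.8  33.3] [11 12 12] [479.4 378.1  34.4]
249 [478.9 378.   36.9] [8 9 8] [479.5 377.6  36.2]
```

```bash
python3 - <<'E'
from h import *
c=topt([581.8,2.8],9.9,[0,110]); print(c)
plan([492.1,366.2,110],-6.8)
plan([*c,110],9.9)
plan([*c,60],9.9)
E
```

```text
[562.88779897 111.16202588]
t 5.35 pos [492.1 366.3  15.6] lin [-0.3147, 0.001, 0.0013] rot [-0.0009, 0.0081, -0.0078] deg 0.3 mm 94.0
t 5.35 pos [492.1 366.3  15.6] lin [-0.3165, -0.8151, 0.3366] rot [-0.5839, 0.0092, -0.0065] deg 16.7 mm 281.0
t 5.35 pos [492.1 366.3  15.6] lin [-0.1499, -0.8157, 0.3359] rot [-0.5839, 0.0092, -0.0065] deg 16.7 mm 268.0
```

```bash
python3 -m jog '[{"linear":[-0.1,0,0],"rotation":[0,0,0],"grip":20},{"linear":[-0.22,0,0],"rotation":[0,0,0],"grip":20},{"linear":[-0.316,-0.05,0.02],"rotation":[0,0,0],"grip":20},{"linear":[-0.316,-0.15,0.06],"rotation":[-0.2,0.009,-0.006],"grip":20},{"linear":[-0.316,-0.27,0.11],"rotation":[-0.4,0.009,-0.006],"grip":20},{"linear":[-0.316,-0.39,0.16],"rotation":[-0.584,0.009,-0.006],"grip":20},{"linear":[-0.316,-0.51,0.21],"rotation":[-0.584,0.009,-0.006],"grip":20},{"linear":[-0.316,-0.63,0.26],"rotation":[-0.584,0.009,-0.006],"grip":20},{"linear":[-0.28,-0.74,0.3],"rotation":[-0.584,0.009,-0.006],"grip":20},{"linear":[-0.2,-0.815,0.337],"rotation":[-0.584,0.009,-0.006],"grip":20},{"linear":[-0.15,-0.815,0.337],"rotation":[-0.584,0.009,-0.006],"grip":20},{"linear":[-0.15,-0.815,0.337],"rotation":[-0.584,0.009,-0.006],"grip":20}]' 40
python3 - <<'E'
from h import *
s=sense(); print(s['grip_width']*85.4, s['force'])
p,d,c=snap('wrist','w6')
plan([*topt([581.8,2.8],9.9,[0,110]),22],9.9)
E
```

```text
time_s: 6.35
eef_pos: [561.9, 109.9, 57.1]
ee_rot: [0.703, -0.06, 0.706, 0.06]
force: [-0.4, 0.6, -1.0]
grip_width: 0.315
26.880538627244476 [-0.3685911   0.56195016 -0.97845571]
t 6.4 pos [562.5 111.   59. ] lin [0.1233, 0.0002, 0.0018] rot [-0.0019, -0.0056, -0.0018] deg 0.2 mm 37.0
```

View pics/w6.png

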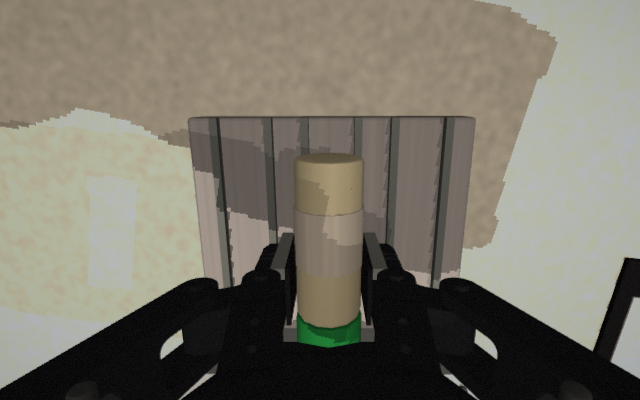

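The vial (u≈328) is centred over the middle lane, whose curbs are at u≈305 and 355. I check the rack's inlet end for the y reference, then lower.

```bash
python3 - <<'E'
from h import *
p,W=cloud('w6'); Z=W[...,2]
a=np.radians(9.9); c=np.array([581.8,2.8])
D=W[...,:2]-c; rx=D[...,0]*np.cos(a)+D[...,1]*np.sin(a); ry=-D[...,0]*np.sin(a)+D[...,1]*np.cos(a)
m=(Z>15)&(Z<30); k=np.zeros_like(m); k[100:260,180:480]=1
for u in range(200,470,30):
    col=np.where(m[100:150,u])[0]; v=col[0]+100+1; print(u,v,rx[v,u].round(1),ry[v,u].round(1),Z[v,u].round(1))
# rack sides
for v in (140,180,220):
    q=np.where(m[v,150:500])[0]+150; print(v,rx[v,q[0]+1].round(1),rx[v,q[-1]-1].round(1))
# curbs
m2=k&(Z>23.3)&(Z<27)&(ry>125)
h,e=np.histogram(rx[m2],np.arange(-80,81,2)); print([(int(x),int(n)) for x,n in zip(e,h) if n>40])
E
python3 -m jog '[{"linear":[0.05,0,0.001],"rotation":[0,0,0],"grip":20},{"linear":[0.09,0,0.001],"rotation":[0,0,0],"grip":20},{"linear":[0.11,0,0.001],"rotation":[0,0,0],"grip":20},{"linear":[0.121,0,0.001],"rotation":[0,0,0],"grip":20},{"linear":[0.121,0,0.001],"rotation":[0,0,0],"grip":20}]'
python3 - <<'E'
from h import *
s=sense(); print(s['force'])
plan([*topt([581.8,2.8],9.9,[0,110]),20.6],9.9)
E
```

```text
200 119 -68.5 165.3 18.4
230 119 -53.0 165.2 18.3
260 118 -37.4 165.7 18.4
290 118 -21.8 165.6 18.1
320 118 -6.2 165.7 19.2
350 118 9.2 165.6 19.7
380 118 24.6 165.6 19.6
410 118 40.1 165.5 19.0
440 118 55.4 165.5 19.4
140 -74.0 73.3
180 -74.0 73.2
220 -74.1 73.2
[(-62, 309), (-60, 322), (-36, 131), (-34, 308), (-32, 215), (-16, 145), (-14, 136), (10, 65), (12, 152), (14, 87), (28, 81), (30, 311), (32, 273), (56, 213), (58, 305), (60, 166)]
time_s: 6.82
eef_pos: [562.5, 111.8, 24.8]
ee_rot: [0.703, -0.061, 0.706, 0.061]
force: [-8.9, -0.4, 15.5]
grip_width: 0.313
[-8.91751329 -0.35068718 15.5472161 ]
t 6.82 pos [562.5 111.8  24.8] lin [0.0139, -0.0024, 0.001] rot [0.0008, -0.0064, -0.0019] deg 0.2 mm 4.0
```

```bash
python3 - <<'E'
from h import *
p,d,c=snap('wrist','w7'); print(sense()['force'],sense()['eef_pos'])
cv2.imwrite('pics/w7z.png',cv2.resize(np.clip(p[100:400,140:500].astype(float)*2,0,255).astype(np.uint8)[:,:,::-1],None,fx=2,fy=2))
p,W=cloud('w7')
a=np.radians(9.9); c=np.array([581.8,2.8])
D=W[...,:2]-c; rx=D[...,0]*np.cos(a)+D[...,1]*np.sin(a); ry=-D[...,0]*np.sin(a)+D[...,1]*np.cos(a)
Z=W[...,2]
for v in range(150,330,15):
    q=np.where((Z[v,270:390]>35))[0]+270; q=q[p[v,q].sum(1)>120]
    if len(q): j=q[np.argmax(Z[v,q])]; print(v,q[0],q[-1],'edges rx',rx[v,q[1]].round(1),rx[v,q[-2]].round(1),'top',Z[v,q].max().round(1),np.median(np.sort(Z[v,q])[-8:]).round(1),'ry',ry[v,j].round(1))
E
```

```text
[-8.99488211 -0.17844192 16.77883213] [562.48867242 111.83420625  24.79681274]
165 293 363 edges rx -13.7 11.5 top 52.1 51.6 ry 154.8
180 294 363 edges rx -13.3 11.7 top 52.3 51.9 ry 149.6
195 294 362 edges rx -13.5 11.3 top 52.1 51.9 ry 144.2
210 293 363 edges rx -14.1 11.8 top 53.1 51.6 ry 139.0
225 294 363 edges rx -13.7 11.9 top 52.9 52.5 ry 133.3
240 280 377 edges rx -20.0 18.5 top 52.7 52.6 ry 127.6
255 275 382 edges rx -20.2 18.4 top 53.1 52.5 ry 121.9
270 276 382 edges rx -18.2 17.0 top 65.3 62.9 ry 122.3
285 296 360 edges rx -13.8 11.6 top 52.5 51.9 ry 109.4
300 295 362 edges rx -13.9 12.5 top 52.3 51.7 ry 102.9
315 292 360 edges rx -13.3 10.7 top 58.1 51.8 ry 100.3
```

View pics/w7z.png

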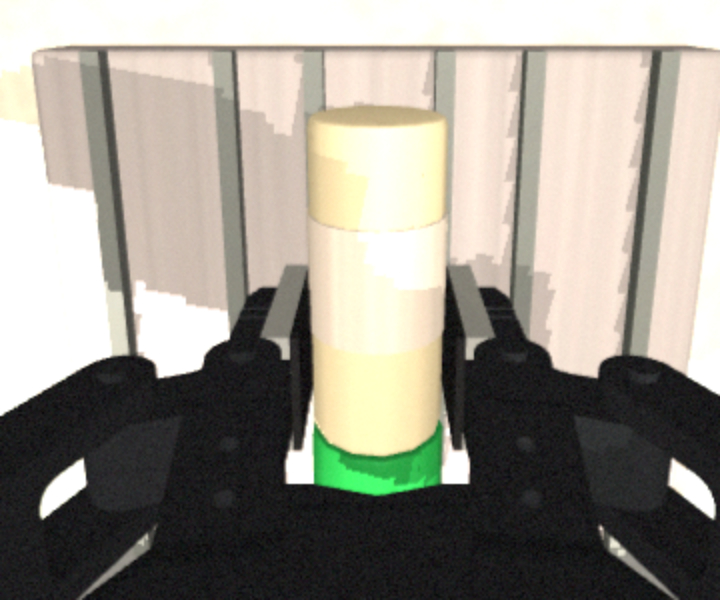

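```bash
python3 - <<'E'
from h import *
p,W=cloud('w7')
a=np.radians(9.9); c=np.array([581.8,2.8])
D=W[...,:2]-c; rx=D[...,0]*np.cos(a)+D[...,1]*np.sin(a); ry=-D[...,0]*np.sin(a)+D[...,1]*np.cos(a)
Z=W[...,2]
for u in (280,284,288,292,366,370,374):
    print(u,[(v,rx[v,u].round(0),ry[v,u].round(0),Z[v,u].round(0)) for v in range(226,275,6)])
print('curbs by height row v=150')
for u in range(285,375,3): print(u,rx[150,u].round(1),Z[150,u].round(1),end=' | ')
E
```

```text
280 [(226, np.float64(-23.0), np.float64(120.0), np.float64(19.0)), (232, np.float64(-23.0), np.float64(118.0), np.float64(21.0)), (238, np.float64(-23.0), np.float64(115.0), np.float64(20.0)), (244, np.float64(-20.0), np.float64(121.0), np.float64(42.0)), (250, np.float64(-19.0), np.float64(121.0), np.float64(47.0)), (256, np.float64(-19.0), np.float64(121.0), np.float64(52.0)), (262, np.float64(-18.0), np.float64(121.0), np.float64(57.0)), (268, np.float64(-17.0), np.float64(121.0), np.float64(61.0)), (274, np.float64(-16.0), np.float64(122.0), np.float64(68.0))]
284 [(226, np.float64(-21.0), np.float64(121.0), np.float64(20.0)), (232, np.float64(-21.0), np.float64(118.0), np.float64(21.0)), (238, np.float64(-19.0), np.float64(121.0), np.float64(35.0)), (244, np.float64(-18.0), np.float64(121.0), np.float64(42.0)), (250, np.float64(-18.0), np.float64(121.0), np.float64(47.0)), (256, np.float64(-17.0), np.float64(121.0), np.float64(53.0)), (262, np.float64(-16.0), np.float64(121.0), np.float64(58.0)), (268, np.float64(-16.0), np.float64(121.0), np.float64(62.0)), (274, np.float64(-1
[... 2683 characters left out ...]
52.0)), (262, np.float64(15.0), np.float64(121.0), np.float64(56.0)), (268, np.float64(15.0), np.float64(121.0), np.float64(61.0)), (274, np.float64(15.0), np.float64(119.0), np.float64(63.0))]
curbs by height row v=150
285 -19.6 20.7 | 288 -18.5 18.7 | 291 -17.1 20.0 | 294 -15.3 24.7 | 297 -14.0 25.0 | 300 -12.8 25.0 | 303 -11.9 20.0 | 306 -10.7 19.5 | 309 -9.3 20.0 | 312 -8.0 20.2 | 315 -6.8 19.5 | 318 -5.4 20.8 | 321 -4.2 20.1 | 324 -2.9 20.6 | 327 -1.6 20.3 | 330 -0.3 19.9 | 333 1.0 19.7 | 336 2.3 18.5 | 339 3.6 20.4 | 342 4.9 20.5 | 345 6.2 20.0 | 348 7.5 20.0 | 351 8.7 20.6 | 354 10.1 19.5 | 357 11.2 21.9 | 360 12.0 27.0 | 363 13.5 24.2 | 366 14.7 24.5 | 369 16.6 19.2 | 372 17.8 20.4 |
```

```bash
python3 - <<'E'
from h import *
p,d,c=snap('side','side1')
cv2.imwrite('pics/s1z.png',cv2.resize(np.clip(p[140:270,220:390].astype(float)*1.6,0,255).astype(np.uint8)[:,:,::-1],None,fx=4.5,fy=4.5,interpolation=cv2.INTER_CUBIC))
p,d,c=snap('top','top1')
cv2.imwrite('pics/t1z.png',cv2.resize(np.clip(p[120:230,230:400].astype(float)*2,0,255).astype(np.uint8)[:,:,::-1],None,fx=4.5,fy=4.5,interpolation=cv2.INTER_CUBIC))
print(sense()['force'],sense()['joints'])
E
```

```text
[-8.5465473  -0.44853049 15.8032306 ] [-8.10949852e-03  6.54952723e-01  1.55804288e+00  5.82701925e-04
  9.31565441e-01 -1.81582195e-01]
```

View pics/s1z.png

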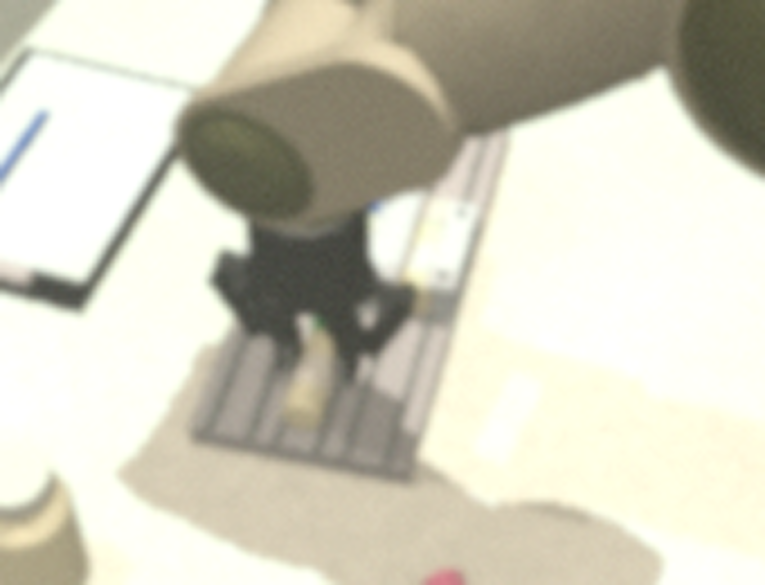

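View pics/t1z.png

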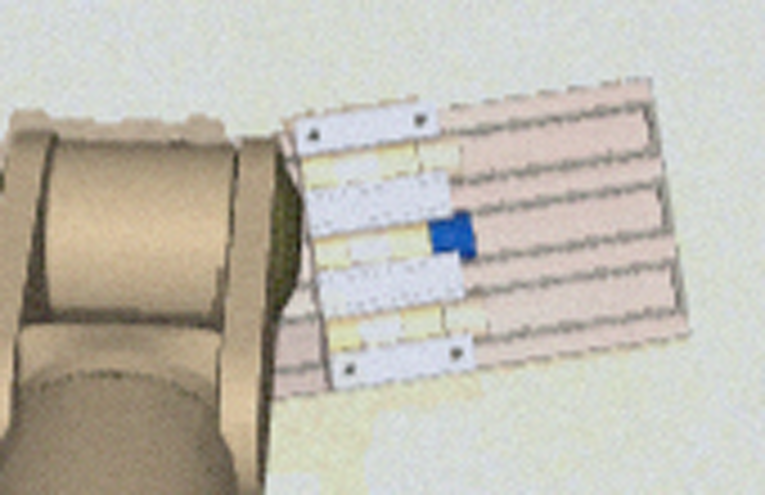

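```bash
python3 - <<'E'
from h import *
s=sense(); print(s['force'],s['wrist_torque'],s['eef_pos'])
E
```

```text
[-8.5465473  -0.44853049 15.8032306 ] [ 0.06234227  1.49559571 -0.01367546] [562.46220823 111.86183287  24.76627479]
```

```bash
python3 -m jog '[{"linear":[-0.012,0,0],"rotation":[0,0,0],"grip":20},{"linear":[-0.012,0,0],"rotation":[0,0,0],"grip":20},{"linear":[-0.012,0,0],"rotation":[0,0,0],"grip":20}]'
python3 - <<'E'
from h import *
p,d,c=snap('wrist','w8')
p,W=cloud('w8'); Z=W[...,2]
a=np.radians(9.9); c=np.array([581.8,2.8])
D=W[...,:2]-c; rx=D[...,0]*np.cos(a)+D[...,1]*np.sin(a); ry=-D[...,0]*np.sin(a)+D[...,1]*np.cos(a)
for u in (286,290): print([(v,ry[v,u].round(0),Z[v,u].round(0)) for v in range(230,246)])
s=sense(); print(s['force'],s['eef_pos'],s['wrist_torque'])
E
```

```text
time_s: 7.22
eef_pos: [562.8, 112.2, 28.9]
ee_rot: [0.704, -0.061, 0.705, 0.062]
force: [0.9, -0.7, -0.6]
grip_width: 0.313
[(230, np.float64(118.0), np.float64(21.0)), (231, np.float64(117.0), np.float64(19.0)), (232, np.float64(116.0), np.float64(19.0)), (233, np.float64(121.0), np.float64(33.0)), (234, np.float64(121.0), np.float64(34.0)), (235, np.float64(121.0), np.float64(36.0)), (236, np.float64(121.0), np.float64(37.0)), (237, np.float64(121.0), np.float64(38.0)), (238, np.float64(121.0), np.float64(39.0)), (239, np.float64(121.0), np.float64(40.0)), (240, np.float64(121.0), np.float64(41.0)), (241, np.float64(122.0), np.float64(43.0)), (242, np.float64(122.0), np.float64(44.0)), (243, np.float64(121.0), np.float64(44.0)), (244, np.float64(122.0), np.float64(46.0)), (245, np.float64(121.0), np.float64(46.0))]
[(230, np.float64(118.0), np.float64(20.0)), (231, np.float64(117.0), np.float64(20.0)), (232, np.float64(116.0), np.float64(20.0)), (233, np.float64(122.0), np.float64(34.0)), (234, np.float64(122.0), np.float64(37.0)), (235, np.float64(121.0), np.float64(36.0)), (236, np.float64(122.0), np.float64(38.0)), (237, np.float64(121.0), np.float64(38.0)), (238, np.float64(122.0), np.float64(40.0)), (239, np.float64(121.0), np.float64(40.0)), (240, np.float64(122.0), np.float64(42.0)), (241, np.float64(122.0), np.float64(43.0)), (242, np.float64(121.0), np.float64(43.0)), (243, np.float64(122.0), np.float64(45.0)), (244, np.float64(122.0), np.float64(46.0)), (245, np.float64(121.0), np.float64(46.0))]
[-0.54867954  0.11382014 -1.25403255] [562.57902234 112.08441684  28.47850797] [-0.00787927  0.00880706  0.01974532]
```

```bash
python3 -m jog '[{"linear":[0.008,0,0],"rotation":[0,0,0],"grip":20},{"linear":[0.009,0,0],"rotation":[0,0,0],"grip":20},{"linear":[0.009,0,0],"rotation":[0,0,0],"grip":29},{"linear":[0.009,0,0],"rotation":[0,0,0],"grip":32},{"linear":[0.009,0,0],"rotation":[0,0,0],"grip":38},{"linear":[0.009,0,0],"rotation":[0,0,0],"grip":45},{"linear":[0,0,0],"rotation":[0,0,0],"grip":50}]'
python3 - <<'E'
from h import *
p,d,c=snap('wrist','w9')
cv2.imwrite('pics/w9z.png',cv2.resize(np.clip(p[100:400,140:500].astype(float)*2,0,255).astype(np.uint8)[:,:,::-1],None,fx=2,fy=2))
p,W=cloud('w9'); Z=W[...,2]
a=np.radians(9.9); c=np.array([581.8,2.8])
D=W[...,:2]-c; rx=D[...,0]*np.cos(a)+D[...,1]*np.sin(a); ry=-D[...,0]*np.sin(a)+D[...,1]*np.cos(a)
for v in range(160,330,20):
    q=np.where((Z[v,290:370]>37))[0]+290
    if len(q): print(v,rx[v,q].min().round(1),rx[v,q].max().round(1),np.percentile(Z[v,q],90).round(1),np.median(ry[v,q]).round(1))
s=sense(); print(s['force'],s['eef_pos'],s['grip_width']*85.4)
E
```

```text
time_s: 7.85
eef_pos: [562.3, 112.0, 28.2]
ee_rot: [0.703, -0.061, 0.706, 0.061]
force: [-0.1, -0.4, -0.6]
grip_width: 0.583
160 -13.7 11.4 46.6 154.9
180 -13.9 11.0 47.3 147.4
200 -13.6 11.2 46.9 139.7
220 -14.3 12.4 47.8 131.9
240 -14.6 12.1 47.6 123.5
260 -13.4 11.6 47.8 115.2
280 -13.6 11.2 47.0 105.9
300 -14.0 11.6 47.1 96.7
320 -14.0 11.6 47.4 87.7
[-0.37499058  0.48824607  0.74293397] [562.74725303 112.07921514  29.01419785] 49.929891774546704
```

View pics/w9z.png

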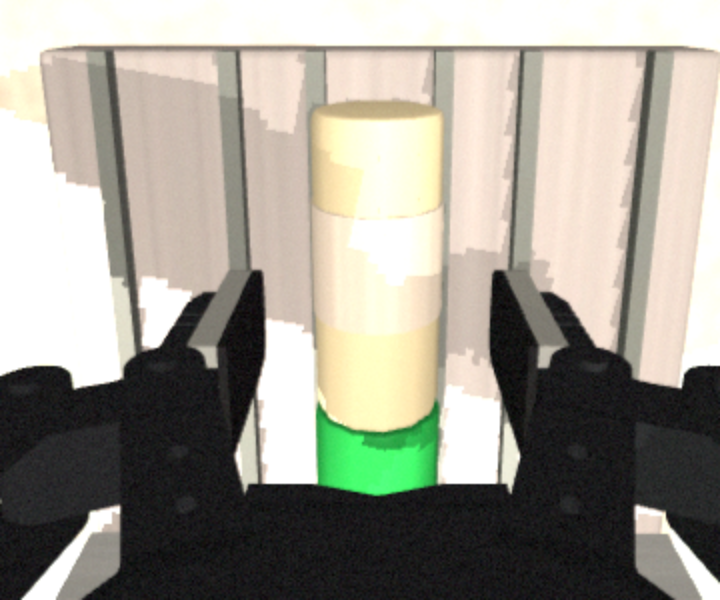

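The vial is seated in the channel (top at z≈48, centred). I move behind its tail to push.

```bash
cat >> h.py <<'E'
RC=np.array([580.7,3.1]); RY=9.9
def rk(W):
    a=np.radians(RY); D=W[...,:2]-RC
    return D[...,0]*np.cos(a)+D[...,1]*np.sin(a), -D[...,0]*np.sin(a)+D[...,1]*np.cos(a)
E
python3 - <<'E'
from h import *
c=topt(RC,RY,[0,182])
plan([*c,75],RY); plan([*c,30],RY)
E
```

```text
t 7.9 pos [562.7 112.1  29. ] lin [-0.1531, 0.2387, -0.0036] rot [0.0014, -0.004, -0.0017] deg 0.1 mm 85.0
t 7.9 pos [562.7 112.1  29. ] lin [-0.0031, 0.2385, -0.0033] rot [0.0014, -0.004, -0.0017] deg 0.1 mm 72.0
```

```bash
python3 -m jog '[{"linear":[-0.1,0,-0.003],"rotation":[0,0,0],"grip":50},{"linear":[-0.153,0.02,-0.003],"rotation":[0,0,0],"grip":50},{"linear":[-0.153,0.12,-0.003],"rotation":[0,0,0],"grip":30},{"linear":[-0.153,0.2385,-0.003],"rotation":[0,0,0],"grip":16},{"linear":[-0.153,0.2385,-0.003],"rotation":[0,0,0],"grip":16},{"linear":[-0.1,0.2385,-0.003],"rotation":[0,0,0],"grip":16},{"linear":[-0.03,0.2385,-0.003],"rotation":[0,0,0],"grip":16},{"linear":[-0.003,0.2385,-0.003],"rotation":[0,0,0],"grip":16},{"linear":[-0.003,0.2385,-0.003],"rotation":[0,0,0],"grip":16},{"linear":[-0.003,0.2385,-0.003],"rotation":[0,0,0],"grip":16}]'
python3 - <<'E'
from h import *
s=sense(); print(s['force'],s['grip_width']*85.4,rk(s['eef_pos']))
p,d,c=snap('wrist','w10')
cv2.imwrite('pics/w10z.png',cv2.resize(np.clip(p[100:400,140:500].astype(float)*2,0,255).astype(np.uint8)[:,:,::-1],None,fx=2,fy=2))
plan([*topt(RC,RY,[0,82]),30],RY);plan([*topt(RC,RY,[0,62]),30],RY);plan([*topt(RC,RY,[0,51]),30],RY)
E
```

```text
time_s: 8.73
eef_pos: [549.7, 182.2, 30.3]
ee_rot: [0.704, -0.061, 0.705, 0.061]
force: [0.2, -0.9, 0.7]
grip_width: 0.185
[ 0.16947717 -0.93411488  0.70933435] 15.836847475940612 (np.float64(0.2795242085706029), np.float64(181.7832850498021))
t 8.78 pos [550.1 182.3  30.9] lin [0.0027, -0.3327, -0.0023] rot [0.0011, -0.0016, -0.0014] deg 0.1 mm 100.0
t 8.78 pos [550.1 182.3  30.9] lin [0.0026, -0.3993, -0.0024] rot [0.0011, -0.0016, -0.0014] deg 0.1 mm 120.0
t 8.78 pos [550.1 182.3  30.9] lin [0.0026, -0.436, -0.0024] rot [0.0011, -0.0016, -0.0014] deg 0.1 mm 131.0
```

View pics/w10z.png

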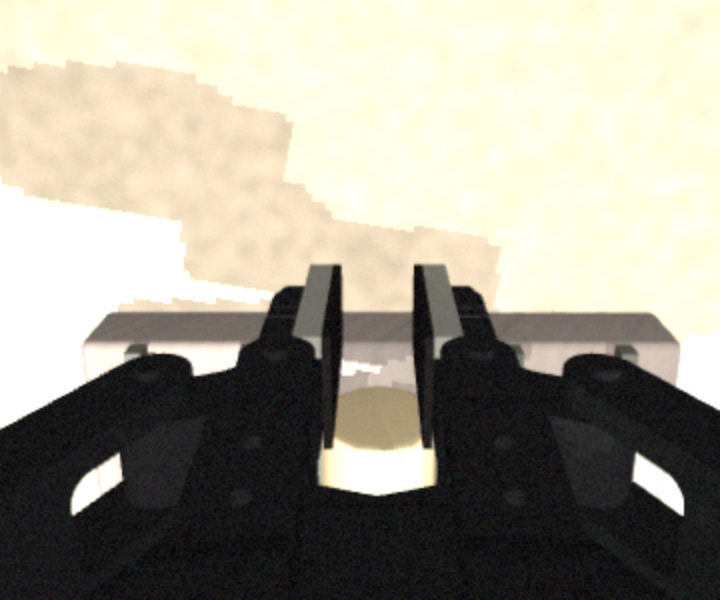

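```bash
python3 -m jog '[{"linear":[0.002,-0.02,0],"rotation":[0,0,0],"grip":16},{"linear":[0.002,-0.04,0],"rotation":[0,0,0],"grip":16},{"linear":[0.002,-0.06,-0.001],"rotation":[0,0,0],"grip":16},{"linear":[0.002,-0.08,-0.002],"rotation":[0,0,0],"grip":16},{"linear":[0.002,-0.095,-0.002],"rotation":[0,0,0],"grip":16},{"linear":[0.002,-0.11,-0.002],"rotation":[0,0,0],"grip":16},{"linear":[0.002,-0.125,-0.002],"rotation":[0,0,0],"grip":16},{"linear":[0.002,-0.14,-0.002],"rotation":[0,0,0],"grip":16},{"linear":[0.002,-0.155,-0.002],"rotation":[0,0,0],"grip":16},{"linear":[0.002,-0.17,-0.002],"rotation":[0,0,0],"grip":16},{"linear":[0.002,-0.185,-0.002],"rotation":[0,0,0],"grip":16},{"linear":[0.002,-0.2,-0.002],"rotation":[0,0,0],"grip":16}]'
python3 - <<'E'
from h import *
s=sense(); print(s['force'],rk(s['eef_pos']))
E
```

```text
time_s: 9.78
eef_pos: [559.9, 122.7, 30.3]
ee_rot: [0.704, -0.061, 0.705, 0.061]
force: [0.3, 2.0, -0.1]
grip_width: 0.19
[ 0.29037465  2.0208138  -0.09133185] (np.float64(0.10555135816773031), np.float64(121.36576061616923))
```

Pushing force is about 2 N, and by position the vial is already in the bore. Continue to about y=60.

```bash
python3 -m jog '[{"linear":[0,-0.015,0],"rotation":[0,0,0],"grip":16},{"linear":[0,-0.03,0],"rotation":[0,0,0],"grip":16},{"linear":[0,-0.045,0],"rotation":[0,0,0],"grip":16},{"linear":[0,-0.06,0],"rotation":[0,0,0],"grip":16},{"linear":[0,-0.075,0],"rotation":[0,0,0],"grip":16},{"linear":[0,-0.09,0],"rotation":[0,0,0],"grip":16},{"linear":[0,-0.105,0],"rotation":[0,0,0],"grip":16},{"linear":[0,-0.12,0],"rotation":[0,0,0],"grip":16},{"linear":[0,-0.135,0],"rotation":[0,0,0],"grip":16},{"linear":[0,-0.15,0],"rotation":[0,0,0],"grip":16},{"linear":[0,-0.165,0],"rotation":[0,0,0],"grip":16},{"linear":[0,-0.18,0],"rotation":[0,0,0],"grip":16},{"linear":[0,-0.19,0],"rotation":[0,0,0],"grip":16},{"linear":[0,-0.2,0],"rotation":[0,0,0],"grip":16},{"linear":[0,-0.2,0],"rotation":[0,0,0],"grip":16}]'
python3 - <<'E'
from h import *
s=sense(); print(s['force'],rk(s['eef_pos']))
p,d,c=snap('wrist','w11')
cv2.imwrite('pics/w11z.png',cv2.resize(np.clip(p[100:400,140:500].astype(float)*2,0,255).astype(np.uint8)[:,:,::-1],None,fx=2,fy=2))
p,d,c=snap('top','top2')
cv2.imwrite('pics/t2z.png',cv2.resize(np.clip(p[120:230,230:400].astype(float)*2,0,255).astype(np.uint8)[:,:,::-1],None,fx=4.5,fy=4.5,interpolation=cv2.INTER_CUBIC))
E
```

```text
time_s: 11.03
eef_pos: [570.3, 63.0, 30.2]
ee_rot: [0.704, -0.061, 0.705, 0.061]
force: [-0.5, 0.1, 0.0]
grip_width: 0.189
[-0.46556119  0.13607675  0.0053365 ] (np.float64(0.0779922691314745), np.float64(60.792923141998486))
```

View pics/t2z.png

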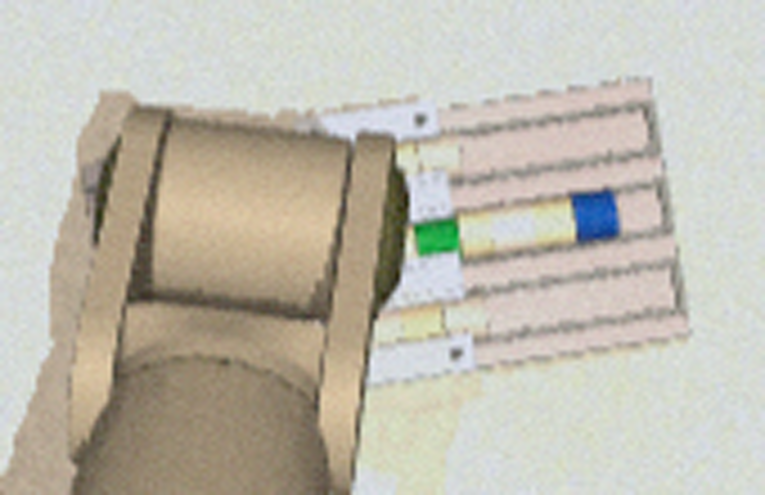

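View pics/w11z.png

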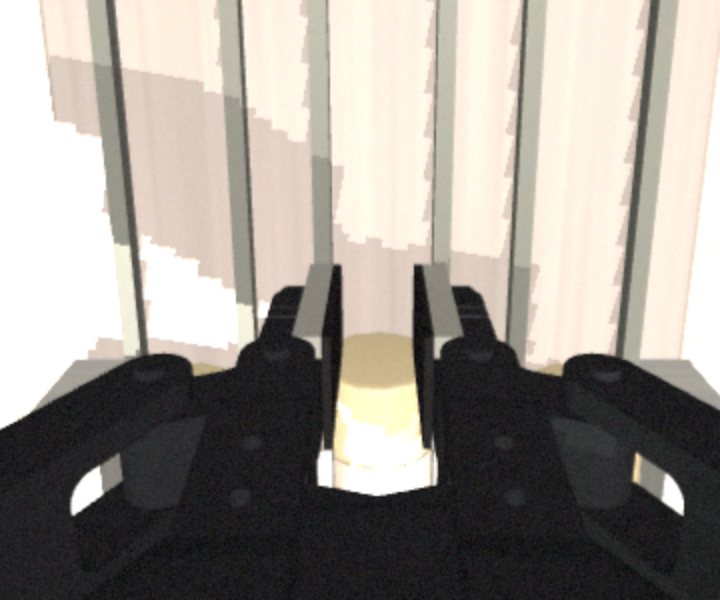

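The blue vial is out in the outlet channel (cap at (595,215) in the zoom), and the green cap is at the outlet face. I measure the tail position for the last stretch.

```bash
python3 - <<'E'
from h import *
p,W=cloud('w11'); rx,ry=rk(W); Z=W[...,2]
u=326
print([(v,ry[v,u].round(1),Z[v,u].round(1)) for v in range(260,330,4)])
# block inlet face top edge, left side u~170 and right u~480
for u in (165,175,470,478): print(u,[(v,rx[v,u].round(0),ry[v,u].round(1),Z[v,u].round(1)) for v in range(272,296,3)])
print('finger',[(v,ry[v,297].round(1),Z[v,297].round(1)) for v in range(230,262,6)])
E
```

```text
[(260, np.float64(51.5), np.float64(20.9)), (264, np.float64(48.9), np.float64(19.9)), (268, np.float64(48.4), np.float64(23.0)), (272, np.float64(48.6), np.float64(27.4)), (276, np.float64(48.8), np.float64(31.5)), (280, np.float64(49.1), np.float64(35.8)), (284, np.float64(48.9), np.float64(38.8)), (288, np.float64(48.6), np.float64(41.7)), (292, np.float64(49.0), np.float64(45.5)), (296, np.float64(47.4), np.float64(45.9)), (300, np.float64(46.5), np.float64(47.5)), (304, np.float64(44.4), np.float64(47.1)), (308, np.float64(42.4), np.float64(46.9)), (312, np.float64(39.9), np.float64(46.0)), (316, np.float64(38.3), np.float64(46.6)), (320, np.float64(36.4), np.float64(46.7)), (324, np.float64(34.5), np.float64(46.7)), (328, np.float64(33.2), np.float64(47.5))]
165 [(272, np.float64(-91.0), np.float64(34.3), np.float64(0.5)), (275, np.float64(-92.0), np.float64(32.3), np.float64(0.1)), (278, np.float64(-92.0), np.float64(29.8), np.float64(-0.9)), (281, np.float64(-93.0), np.float64(27.9), np.float64(-0.9)), (284, np.float64(-92.0), np.float64(26.7), np.float64(0.2)), (287, np.floa
[... 1222 characters left out ...]
19.2)), (275, np.float64(73.0), np.float64(43.1), np.float64(20.2)), (278, np.float64(74.0), np.float64(40.9), np.float64(19.2)), (281, np.float64(73.0), np.float64(40.8), np.float64(21.9)), (284, np.float64(72.0), np.float64(40.4), np.float64(24.0)), (287, np.float64(71.0), np.float64(40.2), np.float64(26.4)), (290, np.float64(69.0), np.float64(40.4), np.float64(29.5)), (293, np.float64(68.0), np.float64(41.0), np.float64(33.1))]
finger [(230, np.float64(68.5), np.float64(24.6)), (236, np.float64(71.2), np.float64(38.6)), (242, np.float64(71.0), np.float64(44.4)), (248, np.float64(71.0), np.float64(50.3)), (254, np.float64(71.0), np.float64(55.7)), (260, np.float64(70.9), np.float64(60.5))]
```

The face measures y=40.7 and the tail 48.8, so 8.1 mm remain. I go the last stretch slowly.

```bash
python3 -m jog '[{"linear":[0,-0.005,0],"rotation":[0,0,0],"grip":16},{"linear":[0,-0.01,0],"rotation":[0,0,0],"grip":16},{"linear":[0,-0.015,0],"rotation":[0,0,0],"grip":16},{"linear":[0,-0.018,0],"rotation":[0,0,0],"grip":16},{"linear":[0,-0.021,0],"rotation":[0,0,0],"grip":16},{"linear":[0,-0.024,0],"rotation":[0,0,0],"grip":16},{"linear":[0,-0.026,0],"rotation":[0,0,0],"grip":16},{"linear":[0,-0.026,0],"rotation":[0,0,0],"grip":16}]'
cat > tail.py <<'E'
from h import *
import sys
fn=sys.argv[1]
s=sense(); print(s['force'],rk(s['eef_pos']))
snap('wrist',fn)
p,W=cloud(fn); rx,ry=rk(W); Z=W[...,2]
k=np.zeros(Z.shape,bool); k[200:345,230:430]=1
m=k&(abs(rx)<6)&(Z>24)&(Z<44)&(ry>25)&(ry<62)&(p.sum(2)>100); print('tail',m.sum(),np.median(ry[m]),np.percentile(ry[m],[10,90]))
for lo,hi in ((64,74),(-74,-64)):
    m=(rx>lo)&(rx<hi)&(Z>24)&(Z<50)&(ry>35)&(ry<46); print('face',m.sum(),np.median(ry[m]))
E
python3 tail.py w12
```

```text
time_s: 11.8
eef_pos: [571.5, 55.7, 30.1]
ee_rot: [0.704, -0.061, 0.705, 0.061]
force: [-0.4, -0.6, -0.1]
grip_width: 0.187
[-0.42941666 -0.56899354 -0.1493727 ] (np.float64(-0.004666449688274454), np.float64(53.349905153182))
tail 595 41.660777244039025 [41.25907137 42.0444103 ]
face 687 40.64734776215595
face 669 40.66330984228399
```

```bash
python3 -m jog '[{"linear":[0,-0.002,0],"rotation":[0,0,0],"grip":16},{"linear":[0,-0.003,0],"rotation":[0,0,0],"grip":16},{"linear":[0,-0.004,0],"rotation":[0,0,0],"grip":16},{"linear":[0,-0.005,0],"rotation":[0,0,0],"grip":16},{"linear":[0,-0.005,0],"rotation":[0,0,0],"grip":16}]'
python3 tail.py w13
```

```text
time_s: 12.27
eef_pos: [571.7, 54.6, 30.1]
ee_rot: [0.704, -0.061, 0.705, 0.062]
force: [0.5, 3.8, 0.3]
grip_width: 0.188
[0.50352713 3.84423483 0.34460007] (np.float64(0.006813220993615587), np.float64(52.27039209909936))
tail 596 40.60869210383362 [40.24582483 41.04926468]
face 674 40.614174836319506
face 684 40.69158246179863
```

Flush: tail 40.6 against face 40.65, with 3.8 N indicating the fingers touch the face. I back off, rise, and go over the outlet.

```bash
python3 - <<'E'
from h import *
plan([*topt(RC,RY,[0,-80]),150],RY)
E
```

```text
t 12.32 pos [571.7  54.6  30.1] lin [-0.4001, -0.4404, -0.0006] rot [0.0008, -0.0022, -0.0023] deg 0.1 mm 178.0
```

```bash
python3 -m jog '[{"linear":[0,0.04,0],"rotation":[0,0,0],"grip":16},{"linear":[-0.05,0.05,0],"rotation":[0,0,0],"grip":16},{"linear":[-0.18,0.05,0],"rotation":[0,0,0],"grip":16},{"linear":[-0.3,0.03,0],"rotation":[0,0,0],"grip":30},{"linear":[-0.4,-0.05,0],"rotation":[0,0,0],"grip":60},{"linear":[-0.4,-0.17,0],"rotation":[0,0,0],"grip":60},{"linear":[-0.4,-0.3,0],"rotation":[0,0,0],"grip":60},{"linear":[-0.4,-0.44,0],"rotation":[0,0,0],"grip":60},{"linear":[-0.4,-0.44,0],"rotation":[0,0,0],"grip":60},{"linear":[-0.4,-0.44,0],"rotation":[0,0,0],"grip":60}]'
python3 - <<'E'
from h import *
s=sense(); print(s['force'],rk(s['eef_pos']))
p,d,c=snap('wrist','w14')
cv2.imwrite('pics/w14z.png',np.clip(p.astype(float)*2,0,255).astype(np.uint8)[:,:,::-1])
E
```

```text
time_s: 13.15
eef_pos: [594.6, -77.0, 149.7]
ee_rot: [0.704, -0.06, 0.705, 0.06]
force: [-0.0, 0.4, 0.3]
grip_width: 0.702
[-0.03264794  0.4320125   0.26220681] (np.float64(-0.07449821739121987), np.float64(-81.30465150046057))
```

View pics/w14z.png

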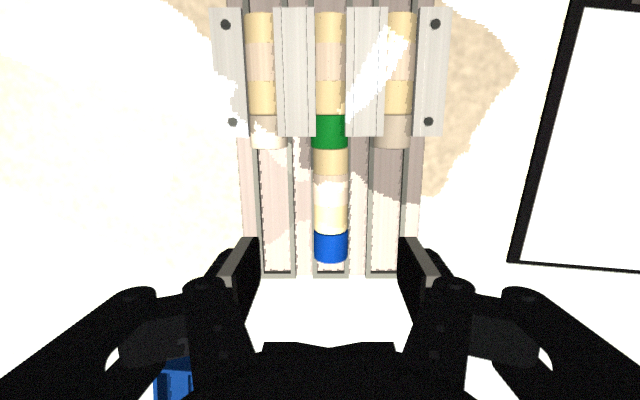

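The green cap ends level with the white caps (v≈148), all three tails are level at v≈13, and the blue vial lies in the outlet at (330,205). I measure the blue vial.

```bash
python3 - <<'E'
from h import *
p,W=cloud('w14'); rx,ry=rk(W); Z=W[...,2]
k=np.zeros(Z.shape,bool); k[100:285,235:430]=1
m=k&(abs(rx)<9)&(Z>42)&(Z<52)&(ry<-30); print('mid',np.percentile(ry[m],[0.5,99.5]),np.median(rx[m]),np.percentile(Z[m],95))
hsv=cv2.cvtColor(p,cv2.COLOR_RGB2HSV)
b=m&(hsv[...,0]>100)&(hsv[...,0]<130)&(hsv[...,1]>150); print('bluecap',np.percentile(ry[b],[1,99]))
for c in (-46,0,46):
    q=k&(abs(rx-c)<6)&(Z>40)&(Z<52)&(ry>-60)&(ry<-42); print(c,np.percentile(ry[q],[0.5,5]), 'tail',[np.percentile(ry[(abs(rx-c)<5)&(Z>44)&(Z<51)&(ry<60)&(ry>20)],99.5) if ((abs(rx-c)<5)&(Z>44)&(Z<51)&(ry<60)&(ry>20)).sum()>20 else None])
E
```

```text
mid [-138.33056828  -30.40569752] 0.2516949539447353 48.16860288872774
bluecap [-137.93118669 -115.63174247]
-46 [-49.45991474 -49.31802349] tail [np.float64(40.16901075721)]
0 [-59.72244035 -58.81744755] tail [np.float64(40.060236060835976)]
46 [-48.87436251 -48.76700203] tail [np.float64(39.804867727992054)]
```

```bash
python3 - <<'E'
from h import *
c=topt(RC,RY,[0,-94])
plan([*c,75],RY);plan([*c,26],RY)
E
```

```text
t 13.2 pos [594.5 -75.5 149.7] lin [0.2491, -0.0476, 0.0002] rot [-0.0012, -0.0031, -0.0025] deg 0.1 mm 76.0
t 13.2 pos [594.5 -75.5 149.7] lin [0.4124, -0.0478, 0.0005] rot [-0.0012, -0.0031, -0.0025] deg 0.1 mm 125.0
```

```bash
python3 -m jog '[{"linear":[0.1,-0.047,0],"rotation":[0,0,0],"grip":60},{"linear":[0.2,-0.047,0],"rotation":[0,0,0],"grip":60},{"linear":[0.29,-0.047,0],"rotation":[0,0,0],"grip":60},{"linear":[0.36,-0.047,0],"rotation":[0,0,0],"grip":60},{"linear":[0.4,-0.047,0],"rotation":[0,0,0],"grip":60},{"linear":[0.412,-0.047,0],"rotation":[0,0,0],"grip":50},{"linear":[0.412,-0.047,0],"rotation":[0,0,0],"grip":45},{"linear":[0.412,-0.047,0],"rotation":[0,0,0],"grip":45}]' 40
python3 - <<'E'
from h import *
s=sense(); print(s['force'],rk(s['eef_pos']),s['eef_pos'],s['grip_width']*85.4)
E
```

```text
time_s: 13.87
eef_pos: [597.4, -88.9, 27.4]
ee_rot: [0.705, -0.061, 0.704, 0.061]
force: [1.1, -0.9, -0.0]
grip_width: 0.525
[ 1.05680528 -0.92388242 -0.04395341] (np.float64(0.6237085779631215), np.float64(-93.54671081066087)) [597.39782296 -88.9465036   27.40298359] 44.8373953384743
```

```bash
python3 -m jog '[{"linear":[0.004,0,-0.002],"rotation":[0,0,0],"grip":40},{"linear":[0.004,0,-0.002],"rotation":[0,0,0],"grip":34},{"linear":[0.004,0,-0.002],"rotation":[0,0,0],"grip":20},{"linear":[0.004,0,-0.002],"rotation":[0,0,0],"grip":20},{"linear":[0.004,0,-0.002],"rotation":[0,0,0],"grip":20},{"linear":[0.004,0,-0.002],"rotation":[0,0,0],"grip":20},{"linear":[0.004,0,-0.002],"rotation":[0,0,0],"grip":20},{"linear":[0.004,0,-0.002],"rotation":[0,0,0],"grip":20},{"linear":[0.004,0,-0.002],"rotation":[0,0,0],"grip":20}]' 40
python3 - <<'E'
from h import *
s=sense(); print(s['force'],rk(s['eef_pos']),s['eef_pos'],s['grip_width']*85.4)
p,d,c=snap('wrist','w15')
cv2.imwrite('pics/w15z.png',np.clip(p[150:400,140:500].astype(float)*2,0,255).astype(np.uint8)[:,:,::-1])
E
```

```text
time_s: 14.62
eef_pos: [597.4, -89.2, 27.4]
ee_rot: [0.705, -0.061, 0.704, 0.061]
force: [-0.3, 1.7, 7.1]
grip_width: 0.307
[-0.30031458  1.65955786  7.06959782] (np.float64(0.5930992171792298), np.float64(-93.75543906708509)) [597.40355586 -89.15738639  27.40999411] 26.24603867003243
```

View pics/w15z.png

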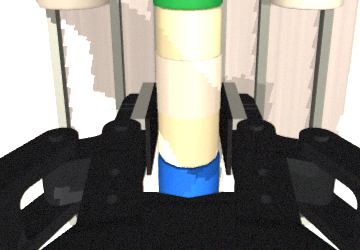

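```bash
python3 - <<'E'
from h import *
p,W=cloud('w15'); rx,ry=rk(W); Z=W[...,2]
for u in (284,288,292,364,368,372): print(u,[(v,rx[v,u].round(0),ry[v,u].round(0),Z[v,u].round(0)) for v in range(229,241)])
E
```

```text
284 [(229, np.float64(-21.0), np.float64(-87.0), np.float64(19.0)), (230, np.float64(-21.0), np.float64(-87.0), np.float64(19.0)), (231, np.float64(-21.0), np.float64(-87.0), np.float64(21.0)), (232, np.float64(-21.0), np.float64(-88.0), np.float64(20.0)), (233, np.float64(-19.0), np.float64(-83.0), np.float64(32.0)), (234, np.float64(-19.0), np.float64(-83.0), np.float64(33.0)), (235, np.float64(-19.0), np.float64(-84.0), np.float64(34.0)), (236, np.float64(-19.0), np.float64(-83.0), np.float64(35.0)), (237, np.float64(-19.0), np.float64(-83.0), np.float64(37.0)), (238, np.float64(-18.0), np.float64(-83.0), np.float64(38.0)), (239, np.float64(-18.0), np.float64(-83.0), np.float64(39.0)), (240, np.float64(-18.0), np.float64(-84.0), np.float64(39.0))]
288 [(229, np.float64(-19.0), np.float64(-86.0), np.float64(21.0)), (230, np.float64(-19.0), np.float64(-87.0), np.float64(20.0)), (231, np.float64(-19.0), np.float64(-87.0), np.float64(21.0)), (232, np.float64(-19.0), np.float64(-87.0), np.float64(21.0)), (233, np.float64(-17.0), np.float64(-83.0), np.float64(33.0)), (234, np.float64(-1
[... 2729 characters left out ...]
np.float64(21.0)), (230, np.float64(20.0), np.float64(-87.0), np.float64(19.0)), (231, np.float64(20.0), np.float64(-88.0), np.float64(19.0)), (232, np.float64(20.0), np.float64(-88.0), np.float64(20.0)), (233, np.float64(19.0), np.float64(-84.0), np.float64(32.0)), (234, np.float64(18.0), np.float64(-83.0), np.float64(34.0)), (235, np.float64(18.0), np.float64(-83.0), np.float64(35.0)), (236, np.float64(18.0), np.float64(-83.0), np.float64(36.0)), (237, np.float64(18.0), np.float64(-83.0), np.float64(37.0)), (238, np.float64(18.0), np.float64(-84.0), np.float64(37.0)), (239, np.float64(18.0), np.float64(-83.0), np.float64(40.0)), (240, np.float64(18.0), np.float64(-83.0), np.float64(41.0))]
```

Tips are only about 2 mm below the vial's axis, so I regrasp lower.

```bash
python3 -m jog '[{"linear":[0,0,0],"rotation":[0,0,0],"grip":36},{"linear":[0,0,-0.002],"rotation":[0,0,0],"grip":40},{"linear":[0,0,-0.002],"rotation":[0,0,0],"grip":42},{"linear":[0.005,0,-0.002],"rotation":[0,0,0],"grip":42},{"linear":[0.009,0,-0.002],"rotation":[0,0,0],"grip":42},{"linear":[0.009,0,-0.002],"rotation":[0,0,0],"grip":42}]'
python3 - <<'E'
from h import *
s=sense(); print(s['force'],rk(s['eef_pos']),s['eef_pos'],s['grip_width']*85.4)
E
```

```text
time_s: 15.17
eef_pos: [596.6, -89.2, 24.2]
ee_rot: [0.705, -0.061, 0.704, 0.061]
force: [0.3, -0.1, 0.6]
grip_width: 0.495
[ 0.286373   -0.05088759  0.57268719] (np.float64(-0.2209406358600301), np.float64(-93.66203572819603)) [596.58557885 -89.20533103  24.24663592] 42.259852578518114
```

```bash
python3 -m jog '[{"linear":[-0.003,0,0],"rotation":[0,0,0],"grip":38},{"linear":[-0.003,0,0],"rotation":[0,0,0],"grip":32},{"linear":[-0.003,0,0],"rotation":[0,0,0],"grip":20},{"linear":[-0.003,0,0],"rotation":[0,0,0],"grip":20},{"linear":[-0.003,0,0],"rotation":[0,0,0],"grip":20},{"linear":[-0.003,0,0],"rotation":[0,0,0],"grip":20},{"linear":[-0.003,0,0],"rotation":[0,0,0],"grip":20},{"linear":[-0.003,0,0],"rotation":[0,0,0],"grip":20}]' 50
python3 - <<'E'
from h import *
s=sense(); print(s['force'],rk(s['eef_pos']),s['eef_pos'],s['grip_width']*85.4)
E
```

```text
time_s: 15.83
eef_pos: [596.9, -89.3, 25.4]
ee_rot: [0.705, -0.061, 0.704, 0.061]
force: [1.4, 0.0, 3.0]
grip_width: 0.308
[1.36874206 0.00939952 2.96824816] (np.float64(0.04024590776533721), np.float64(-93.76320385599314)) [596.8602699  -89.26008713  25.38903601] 26.26933111507336
```

```bash
python3 -m jog '[{"linear":[-0.01,0,0],"rotation":[0,0,0],"grip":20},{"linear":[-0.03,0,0],"rotation":[0,0,0],"grip":20},{"linear":[-0.06,0,0],"rotation":[0,0,0],"grip":20},{"linear":[-0.1,0,0],"rotation":[0,0,0],"grip":20},{"linear":[-0.15,0,0],"rotation":[0,0,0],"grip":20},{"linear":[-0.15,0,0],"rotation":[0,0,0],"grip":20}]' 50
python3 - <<'E'
from h import *
s=sense(); print(s['force'],s['eef_pos'],s['grip_width']*85.4)
p,d,c=snap('wrist','w16')
cv2.imwrite('pics/w16z.png',np.clip(p.astype(float)*2,0,255).astype(np.uint8)[:,:,::-1])
p,W=cloud('w16'); rx,ry=rk(W); Z=W[...,2]
for v in range(160,330,20):
    q=np.arange(305,350); print(v,np.percentile(Z[v,q],90).round(1),np.median(ry[v,q]).round(0))
E
```

```text
time_s: 16.33
eef_pos: [598.2, -89.7, 74.1]
ee_rot: [0.707, -0.062, 0.702, 0.06]
force: [0.6, -0.1, 0.2]
grip_width: 0.305
[ 0.56468832 -0.13413512  0.23355355] [598.23566358 -89.72408012  74.10916869] 26.085476400857516
160 93.1 -50.0
180 95.7 -57.0
200 96.1 -65.0
220 96.8 -72.0
240 nan nan
260 96.4 -89.0
280 96.0 -97.0
300 96.2 -106.0
320 95.5 -116.0
```

View pics/w16z.png

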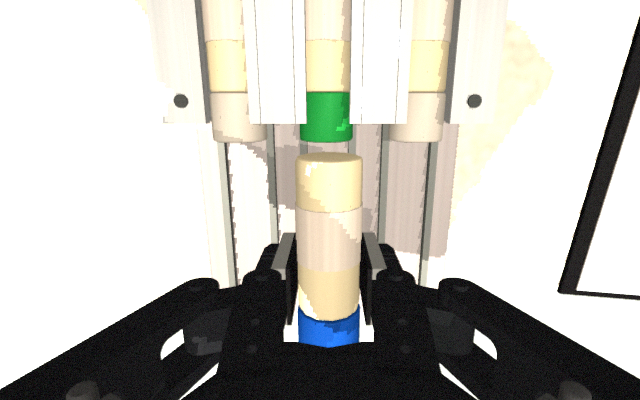

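The blue vial is held level, with its axis about 8 mm above the TCP. I move over the tray.

```bash
python3 - <<'E'
from h import *
plan([530.3,-341.8,100],4.4)
p,W=cloud('w16')
E
```

```text
t 16.38 pos [597.6 -89.5  72.4] lin [-0.0919, -0.79, -0.3653] rot [0.1922, 0.0103, 0.004] deg 5.5 mm 263.0
```

```bash
python3 -m jog '[{"linear":[-0.05,-0.03,-0.01],"rotation":[0,0,0],"grip":20},{"linear":[-0.092,-0.1,-0.046],"rotation":[0.05,0.01,0.004],"grip":20},{"linear":[-0.092,-0.2,-0.092],"rotation":[0.1,0.01,0.004],"grip":20},{"linear":[-0.092,-0.3,-0.139],"rotation":[0.15,0.01,0.004],"grip":20},{"linear":[-0.092,-0.4,-0.185],"rotation":[0.192,0.01,0.004],"grip":20},{"linear":[-0.092,-0.5,-0.231],"rotation":[0.192,0.01,0.004],"grip":20},{"linear":[-0.092,-0.6,-0.277],"rotation":[0.192,0.01,0.004],"grip":20},{"linear":[-0.092,-0.68,-0.314],"rotation":[0.192,0.01,0.004],"grip":20},{"linear":[-0.092,-0.74,-0.342],"rotation":[0.192,0.01,0.004],"grip":20},{"linear":[-0.092,-0.775,-0.358],"rotation":[0.192,0.01,0.004],"grip":20},{"linear":[-0.092,-0.79,-0.365],"rotation":[0.192,0.01,0.004],"grip":20},{"linear":[-0.092,-0.79,-0.365],"rotation":[0.192,0.01,0.004],"grip":20}]' 50
python3 - <<'E'
from h import *
s=sense(); print(s['force'],s['eef_pos'],s['grip_width']*85.4)
p,d,c=snap('wrist','w17')
cv2.imwrite('pics/w17z.png',np.clip(p.astype(float)*2.5,0,255).astype(np.uint8)[:,:,::-1])
p,W=cloud('w17'); Z=W[...,2]
for lo,hi in ((14,29),(7,29)):
    m=(Z>lo)&(Z<hi)&(abs(W[...,0]-530)<90)&(abs(W[...,1]+342)<95); print(m.sum(),cv2.minAreaRect(W[m][:,:2].astype(np.float32)))
p,W=cloud('top0'); Z=W[...,2]
m=(Z>16)&(Z<35)&(abs(W[...,0]-530)<90)&(abs(W[...,1]+342)<95); print('top',m.sum(),cv2.minAreaRect(W[m][:,:2].astype(np.float32)))
E
```

```text
time_s: 17.38
eef_pos: [530.1, -342.0, 99.6]
ee_rot: [0.706, -0.027, 0.707, 0.027]
force: [-0.0, 0.5, -0.6]
grip_width: 0.306
[-0.02517034  0.49018709 -0.61404097] [ 530.13476287 -341.97213425   99.59603773] 26.104677573176215
4813 ((530.0792846679688, -345.3759460449219), (130.6229248046875, 139.31283569335938), 4.334782600402832)
8027 ((530.0792846679688, -345.3759460449219), (130.6229248046875, 139.31283569335938), 4.334782600402832)
top 402 ((530.340576171875, -341.79925537109375), (130.05567932128906, 142.3519744873047), 4.394657135009766)
```

View pics/w17z.png

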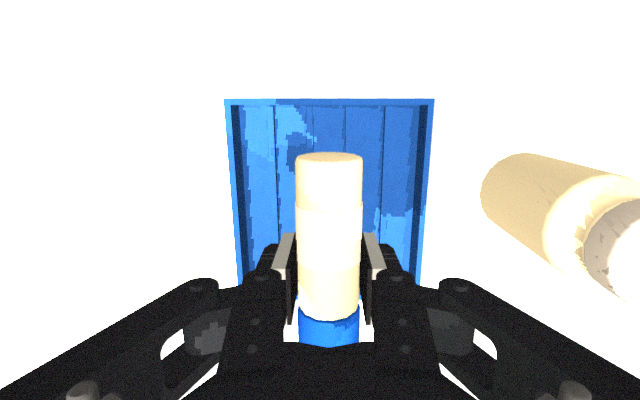

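The vial is centred over the tray, between the middle ribs (u≈313 and 345). I lower it.

```bash
python3 - <<'E'
from h import *
plan([530.1,-344,40],4.35);plan([530.1,-344,13],4.35)
E
```

```text
t 17.43 pos [ 530.5 -341.1   99.7] lin [0.1991, -0.0096, -0.002] rot [0.0022, -0.0003, -0.0013] deg 0.1 mm 60.0
t 17.43 pos [ 530.5 -341.1   99.7] lin [0.2891, -0.0096, -0.002] rot [0.0022, -0.0003, -0.0013] deg 0.1 mm 87.0
```

```bash
python3 -m jog '[{"linear":[0.06,-0.0096,-0.002],"rotation":[0.002,0,0],"grip":20},{"linear":[0.12,-0.0096,-0.002],"rotation":[0.002,0,0],"grip":20},{"linear":[0.18,-0.0096,-0.002],"rotation":[0.002,0,0],"grip":20},{"linear":[0.22,-0.0096,-0.002],"rotation":[0.002,0,0],"grip":20},{"linear":[0.25,-0.0096,-0.002],"rotation":[0.002,0,0],"grip":20},{"linear":[0.27,-0.0096,-0.002],"rotation":[0.002,0,0],"grip":20},{"linear":[0.28,-0.0096,-0.002],"rotation":[0.002,0,0],"grip":20},{"linear":[0.285,-0.0096,-0.002],"rotation":[0.002,0,0],"grip":20},{"linear":[0.289,-0.0096,-0.002],"rotation":[0.002,0,0],"grip":20},{"linear":[0.289,-0.0096,-0.002],"rotation":[0.002,0,0],"grip":20}]' 50
python3 - <<'E'
from h import *
s=sense(); print(s['force'],s['eef_pos'],s['grip_width']*85.4)
p,d,c=snap('wrist','w18')
p,W=cloud('w18'); Z=W[...,2]
for v in range(170,330,20):
    q=np.arange(308,348); print(v,np.percentile(Z[v,q],85).round(1))
E
```

```text
time_s: 18.27
eef_pos: [530.3, -344.1, 13.4]
ee_rot: [0.707, -0.027, 0.706, 0.027]
force: [0.4, 0.1, -0.5]
grip_width: 0.309
[ 0.35602436  0.11926937 -0.51287166] [ 530.26807956 -344.11439787   13.41829306] 26.403010296875838
170 35.2
190 35.2
210 35.2
230 35.9
250 35.9
270 35.8
290 35.3
310 34.8
```

```bash
python3 -m jog '[{"linear":[0.002,0,0],"rotation":[0,0,0],"grip":20},{"linear":[0.004,0,0],"rotation":[0,0,0],"grip":20},{"linear":[0.006,0,0],"rotation":[0,0,0],"grip":20},{"linear":[0.007,0,0],"rotation":[0,0,0],"grip":20},{"linear":[0.008,0,0],"rotation":[0,0,0],"grip":20},{"linear":[0.008,0,0],"rotation":[0,0,0],"grip":20},{"linear":[0.008,0,0],"rotation":[0,0,0],"grip":20}]' 50
python3 - <<'E'
from h import *
s=sense(); print(s['force'],s['eef_pos'],s['grip_width']*85.4)
p,d,c=snap('wrist','w19')
p,W=cloud('w19'); Z=W[...,2]
for v in range(170,330,20):
    q=np.arange(308,348); print(v,np.percentile(Z[v,q],85).round(1))
E
```

```text
time_s: 18.9
eef_pos: [530.3, -344.2, 11.1]
ee_rot: [0.707, -0.027, 0.706, 0.027]
force: [0.5, 0.3, -0.4]
grip_width: 0.305
[ 0.49922775  0.25026687 -0.36723408] [ 530.26300123 -344.15307178   11.08391471] 26.085285868032592
170 32.7
190 32.8
210 32.9
230 33.5
250 33.1
270 33.6
290 nan
310 nan
```

```bash
python3 -m jog '[{"linear":[0.0015,0,0],"rotation":[0,0,0],"grip":20},{"linear":[0.003,0,0],"rotation":[0,0,0],"grip":20},{"linear":[0.004,0,0],"rotation":[0,0,0],"grip":20},{"linear":[0.004,0,0],"rotation":[0,0,0],"grip":20}]' 50
```

```text
time_s: 19.28
eef_pos: [530.4, -344.2, 10.1]
ee_rot: [0.707, -0.027, 0.706, 0.027]
force: [0.6, -0.6, 0.2]
grip_width: 0.305
```

```bash
python3 -m jog '[{"linear":[0.0015,0,0],"rotation":[0,0,0],"grip":20},{"linear":[0.003,0,0],"rotation":[0,0,0],"grip":20},{"linear":[0.003,0,0],"rotation":[0,0,0],"grip":20}]' 50
python3 - <<'E'
from h import *
s=sense(); print(s['force'],s['eef_pos'])
p,d,c=snap('wrist','w20')
cv2.imwrite('pics/w20z.png',np.clip(p.astype(float)*2.5,0,255).astype(np.uint8)[:,:,::-1])
p,W=cloud('w20'); Z=W[...,2]
for v in range(170,280,20):
    q=np.arange(308,348); print(v,np.percentile(Z[v,q],85).round(1))
E
```

```text
time_s: 19.53
eef_pos: [530.5, -344.2, 10.0]
ee_rot: [0.707, -0.027, 0.706, 0.027]
force: [-2.9, 3.3, 7.7]
grip_width: 0.308
[-2.91292401  3.31242614  7.73052041] [ 530.48562371 -344.24735252    9.97766614]
170 31.9
190 31.9
210 31.8
230 32.4
250 nan
270 32.2
```

View pics/w20z.png

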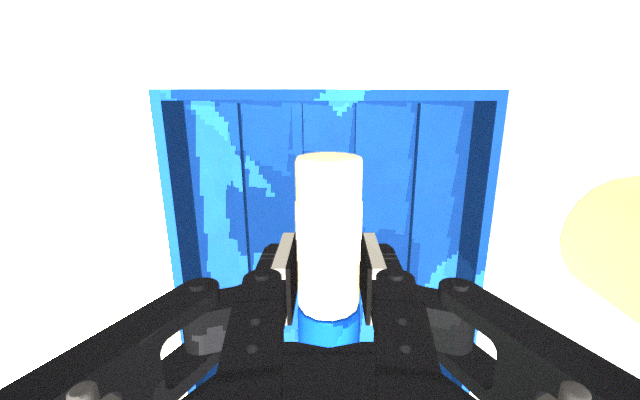

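Contact is felt (7.7 N), with the vial between the middle ribs at u≈300 and 357. I release slowly.

```bash
python3 -m jog '[{"linear":[-0.001,0,0],"rotation":[0,0,0],"grip":27},{"linear":[-0.001,0,0],"rotation":[0,0,0],"grip":28},{"linear":[-0.001,0,0],"rotation":[0,0,0],"grip":29},{"linear":[-0.001,0,0],"rotation":[0,0,0],"grip":31},{"linear":[-0.001,0,0],"rotation":[0,0,0],"grip":36},{"linear":[-0.001,0,0],"rotation":[0,0,0],"grip":44},{"linear":[-0.002,0,0],"rotation":[0,0,0],"grip":50},{"linear":[-0.03,0,0],"rotation":[0,0,0],"grip":50},{"linear":[-0.1,0,0],"rotation":[0,0,0],"grip":50},{"linear":[-0.2,0,0],"rotation":[0,0,0],"grip":50},{"linear":[-0.3,0,0],"rotation":[0,0,0],"grip":50},{"linear":[-0.42,0,0],"rotation":[0,0,0],"grip":60},{"linear":[-0.42,0,0],"rotation":[0,0,0],"grip":60},{"linear":[-0.42,0,0],"rotation":[0,0,0],"grip":60}]'
python3 - <<'E'
from h import *
p,d,c=snap('wrist','w21')
cv2.imwrite('pics/w21z.png',np.clip(p.astype(float)*2,0,255).astype(np.uint8)[:,:,::-1])
p,d,c=snap('top','top3')
cv2.imwrite('pics/t3z.png',cv2.resize(np.clip(p[100:260,140:500].astype(float)*2,0,255).astype(np.uint8)[:,:,::-1],None,fx=2.2,fy=2.2,interpolation=cv2.INTER_CUBIC))
p,W=cloud('w21'); Z=W[...,2]
m=(Z>26)&(Z<45)&(abs(W[...,0]-530)<60)&(abs(W[...,1]+344)<65); print(np.percentile(Z[m],95),cv2.minAreaRect(W[m][:,:2].astype(np.float32)))
E
```

```text
time_s: 20.75
eef_pos: [531.1, -344.8, 138.6]
ee_rot: [0.708, -0.028, 0.705, 0.026]
force: [0.3, -0.6, -0.2]
grip_width: 0.697
32.538637188051 ((530.2232055664062, -345.4557189941406), (23.987871170043945, 90.07514953613281), 5.003532409667969)
```

View pics/w21z.png

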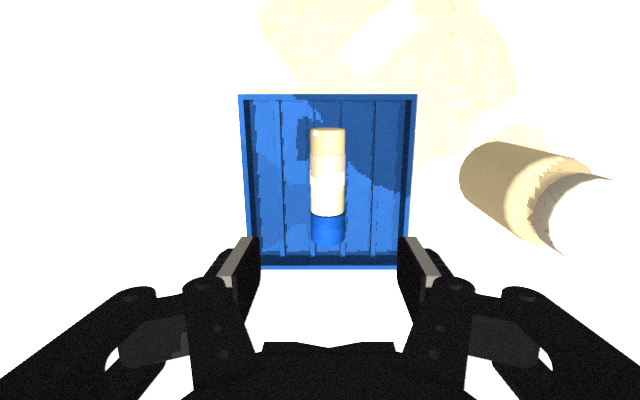

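View pics/t3z.png

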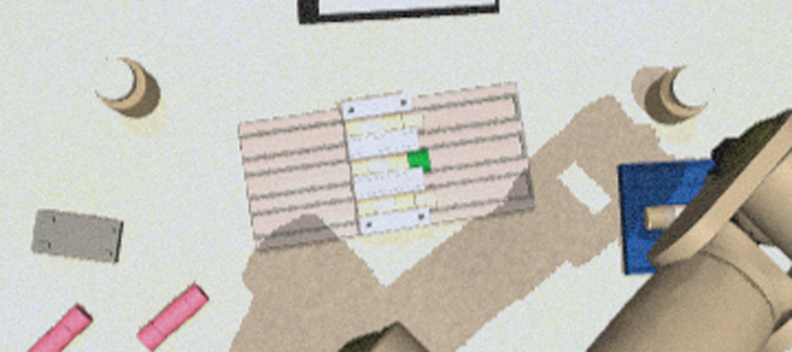

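The blue vial lies between the tray ribs, the green cap shows at the middle lane's outlet, and the bottles and pink look-alikes are undisturbed. The gripper is clear, so I hand in.

```bash
python3 -c "
from rig import finish_job
print(finish_job())"
```

```text
the job is handed in; nothing more can be done
None
```

The job is done and handed in at about 21 s of the 64 s allowed; `finish_job` gives no verdict. I laid the green-capped vial in the middle lane's inlet channel and pushed it in until it was flush. That drove the blue-capped vial out, and I then set it down in the blue tray.

**Last checks:**
- **Fresh vial:** its tail measured 40.6 mm against a block face at 40.65 mm. From above, all three tails read 39.8 to 40.2 mm.
- **Blue vial:** it lies between the middle tray ribs, parallel to them to within about 1°. Its top is at z ≈ 32.5 mm, where about 33 mm was expected. I lowered it until I felt 7.7 N of contact, then let go.
- **The rest:** the two white-capped vials, the bottles and the pink look-alikes look unmoved in the last top view. The gripper was clear of everything at TCP z ≈ 139 mm.

**What did not go as planned:**
- **Regrasps:** I had to grip both vials a second time, because the first grips sat too high on the vial.
- **Fresh vial set-down:** while lowering it, the gripper met about 17 N with the vial still some 4 mm above the channel floor. The fingertips were probably touching the curbs. I released it there and it settled centred in the channel.

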